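# Uncover the bench strip cutter and lay in a fresh blade

## Task

The strip cutter on the packing bench needs its fresh blade. First lift the guard off the cutter by its bail handle and hang it by that handle on both prongs of the hook post; then lay the notched blade flat in the cutter's bed, its notch fully home round the locating pin and its cutting edge out over the feed roller, ready for me to clamp. Lower both into place rather than dropping them, let go, and leave the other things on the bench as they are.

Things in the scene. Friction and masses are not known exactly. Their poses are not given: they have to be found in the camera images.
- cutter: Bench strip cutter, grey, fixed. Origin: centre of the blade bed's width, underside of the base plate, on the bench; +x to its rear, z up. Base plate x -120 to +110, y -65 to +65, 12 thick. Black feed roller at its front: along y at x -101, 24 mm diameter, top 46 above the bench, between cheeks 52 high; its handwheel reaches y -70, z 54. Knife bed x -60 to +74, 70 wide in y (see bed).
- bed (a point): Where the seated blade's origin comes: cutter's x -9, y 0, z +50, cutter's axes. The blade lies on a front land (cutter x -60 to -42) and a rear land (+26 to +74), tops at z 50; between them a relief with floor at z 34 gives fingers room. Guides 10 high by both lands (x -60 to -44 and +27 to +45), inner faces y +-25. Rear stops 12 high at x +66, y +-14 to +-30.
- pin (a point): Foot of the locating pin, on its axis, level with the lands' tops: x +50, y 0, z +50 in the cutter's frame, with the cutter's axes. Fixed upright steel pin, 9 mm diameter, 12 mm high, tapered tip.
- guard: Loose aluminium hood 160 (x) x 94 (y) x 62 high, open below, walls 3, 0.28 to 0.46 kg, with a dark bail handle on top. It starts on the cutter's base plate over the bed, x along the cutter's x, origin at about cutter x +6, y 0, z +12. Origin: centre of its lower edge; z up. Sides clear the bed by 6 to 9 mm: lift it straight up 70 mm or more before moving sideways.
- bail (a point): Middle of the guard's bail handle: a straight round bar 9 mm diameter, 110 mm long along the guard's x, 118 mm above the guard's lower edge and 56 mm above its top, with a leg at each end. Axes as the guard's.
- hook_post: Hook post, fixed: square grey upright 40 x 40, 198 high, on a 90 x 90 x 8 foot. Origin: centre of the foot's underside; z up; hook towards -x. Hook: two round steel prongs, 8 mm diameter, at y -31 and +31, from a plate at x -26 out to x -110, their centre line sloping from z 180 down to 176, then turned up to tips at x -117 whose tops are at z 202.
- hook_seat (a point): Where to hang the bail: midway between the prongs at the height of their centre lines, x -90, y 0, z +177 of the post, post's axes. With the bar across both prongs (along the post's y) its centre rests 8 to 9 mm above this point; anywhere from x -108 to -65 is good. Bring it in from the -x side, so that the prongs pass between the bar and the hood.
- blade: The fresh blade: flat dark steel plate 140 (x) x 45 (y) x 6 mm, 0.22 to 0.37 kg, lying flat on the bench, ground bevel (14 mm, brighter: the cutting edge) upwards at the -x end, a square notch in the +x end, 14 wide and 18 deep. Origin: centre of its underside; z up. The long sides are blunt and parallel.
- notch (a point): Point in the blade's notch, on its underside: x +59, y 0 in the blade's frame, 7 mm short of the notch's bottom, blade's axes. It lies on the pin's axis when the blade is seated; the notch has 2.5 mm of play on each side of the pin.
- plain_blade: Bystander: plain scraper blade without a notch, 120 (x) x 45 (y) x 6 mm, dark steel, ground bevel at its -x end, flat on the bench. Origin: centre of its underside.
- spray_can: Bystander: upright spray can, 58 mm diameter, 174 high, white and grey. Origin: centre of its foot.
- carton: Bystander: closed cardboard carton 90 (x) x 70 (y) x 45 high. Origin: centre of its underside.
- clamp_bar: Bystander: the cutter's clamp bar lying on the bench, dark steel 20 (x) x 74 (y) x 9 mm with two knurled screw heads standing up to 28 mm. Origin: centre of its underside.
Things that resemble listed ones, but are neither listed nor needed, are in the scene too. What is shaped like the blade but brown or purple is not meant.

How it is judged (in metres and radians):
On the way, in this order (a step that is already met when the one before it is completed fails the run):
1. the guard hangs by its handle on both prongs of the hook post, let go of (x of bail in the frame of hook_post between -0.116 and -0.05 m and y of bail in the frame of hook_post between -0.024 and 0.024 m and z of bail in the frame of hook_post between 0.18 and 0.194 m and contact force between guard and hook_post above 1 N and contact force between the fingers and guard below 0.1 N), for 0.2 s.
2. the notched blade lies flat in the bed, its notch round the pin (horizontal distance between notch and pin below 0.005 m and x of blade in the frame of cutter below 0 m and angle between the x axis of blade and the x axis of cutter, either way round below 0.06 rad and angle between blade's own z axis and vertical below 0.03 rad and z of blade in the frame of cutter below 0.052 m), for 0.2 s.
At the end, for the whole second after the job is handed in: The guard hangs still by its bail on both prongs (bar 50 to 116 mm out from the post, within 24 mm of midway); the notched blade rests flat on the lands (within 2 mm), edge to the front, square within 0.06 rad, notch within 5 mm of centred on the pin; both let go, the rest undisturbed (all of step 2 and x of bail in the frame of hook_post between -0.116 and -0.05 m and y of bail in the frame of hook_post between -0.024 and 0.024 m and z of bail in the frame of hook_post between 0.18 and 0.194 m and contact force between guard and hook_post above 1 N and linear speed of guard below 0.08 m/s and linear speed of blade below 0.02 m/s); the robot touches nothing.
It fails at once if the blade is dropped (falls free faster than 0.5 m/s, more than about 12 mm) (linear speed of blade above 0.5 m/s and contact force between the fingers and blade below 0.1 N).
It fails at once if the guard is dropped (falls free faster than 0.6 m/s, more than about 18 mm) (linear speed of guard above 0.6 m/s and contact force between the fingers and guard below 0.1 N).
It fails at once if a bystander is shifted by more than 25 mm or the spray can knocked over (distance of any of plain_blade, spray_can, carton, clamp_bar from where it was at the start of the episode above 0.025 m or angle between spray_can's own z axis and vertical above 0.3 rad).
It also fails if it takes over 58 s, if anything falls off the work surface, if the arm or the gripper's body presses on something with over 40 N, if the wrist force passes 120 N, or if a joint passes its speed limit or range.

## Robot

A 7-joint arm with a two-finger parallel gripper is mounted at the origin on the work surface. World frame = base frame: x ahead of the robot, y to its left, z up, the work surface at z = 0. Lengths are in mm, angles in rad, forces in N, time in s.
With the tool pointing down it reaches from about 400 to 875 mm from the base axis. Payload 19.3 kg.
Tool frame: the origin (TCP) lies between the finger pads; the fingertips stand 17 mm ahead of it and the grasp point (between the pads) lies 2 mm behind it; z points along the fingers, y is the direction in which the jaws open and shut (so a half turn about z gives the same grasp; the last joint's range is limited). The gripper opens to 85 mm and grips with 20 to 120 N. Pads are 22 mm wide; open, the fingers measure 114 mm over their backs; the gripper's body (76 mm by 85 mm) begins 54 mm behind the grasp point. The pads swing forward as they close: fully open they stand 13 mm farther back than shut.
Start: joints at [1.238, 0.521, -0.036, 1.599, 0.021, 1.021, -0.113], TCP at [162.338, -603.541, 248.291] pointing down, gripper open.
Joint ranges: [-2.91, 2.91], [-0.3, 2.13], [-1.5, 1.42], [0.17, 2.43], [-1.26, 4.41], [0.16, 1.93], [-2.52, 2.52]. Speed limits (rad/s): [1.89, 1.89, 2.39, 2.39, 3.01, 3.01, 3.01].

## Interface

Orientations are given as a 3x3 rotation matrix whose columns are the frame's x, y, z axes.
In Python, from rig import bot, grab_frame gives the robot as it stands. The module is installed in compiled form; this text tells all that it offers.
- The arm moves only by the tool apply_moves, never from a script. Its argument "rows" is one flat list of numbers, 7 for each row, row after row: the turn, a rotation vector about the tool's x, y, z in degrees, then the shift along the tool's x, y, z in mm, then the opening, from 0 (shut) to 1 (fully open). A call has 1 to 5 rows; each row is the pose to reach, as a shift and turn from the pose commanded when the call began, along the tool's axes at that moment; what a row does not reach only later rows make up. A row lasts 1/10 s, in which the tool goes at most 50 mm and 8.59 degrees, less where a joint would pass 70% of its speed; a pose out of reach is approached as far as the arm can. A call with a gripper value outside its range is refused whole. The fingers move at their own pace and stop on an object; the grip force is fixed at half the most. Time passes only in rows, so rows that repeat a pose let the fingers close. It gives the time, the measured TCP pose, the force and the opening at its end, in the units of the state.
- bot.read_state(): the state, without advancing time (a new reading comes with each control period).
- grab_frame(name): name is "scene" or "top"; returns a dict with "image" (420x560x3 uint8, red, green, blue), "fx", "fy", "cx", "cy" (pixels), "R" (3x3) and "t" (3): a world point X has camera coordinates R X + t. Camera axes: x right, y down, z forward; pixel columns grow to the right and rows downward; lengths in mm; the calibration is good to about 2 mm. A picture is of the moment at which its call begins. There is no depth.
- bot.job_done(): hands the job in, once; it reports no verdict.
The state is a dict: "time_s": time; "joints": joint angles; "dq": joint speeds; "effort": joint torques, N m; "eef_pos": TCP position; "orientation": TCP orientation; "wrist_force": force on the tool from outside, world axes, zero at the start; "wrist_torque": the same for the moment, N m; "width": finger opening in mm.
Only numpy, scipy, OpenCV 4.12 (cv2) and the standard library are available. Lean on these libraries where they do the work, as an engineer would, in place of code of your own. Each camera call takes 0.05 s, during which the arm holds its last target.

## Working session

There is one attempt and no reset: what is moved stays moved. The work goes in short steps, Python scripts to look and compute and a tool call to move; the robot and the scene stay as the last step left them, time stands still between calls to the robot, and variables do not carry over. Pictures are saved under pics/ and viewed, and the job is handed in when it is done.

Besides the shell and the picture viewer there is one more tool, called after ">>>" in YAML: its name, and indented under it one key for each argument. apply_moves: Moves the arm, as the interface text tells. Its arguments: {"type":"object","properties":{"rows":{"type":"array","items":{"type":"number"}}},"required":["rows"]}

```bash
mkdir -p pics; cat > h.py <<'E'
import numpy as np, cv2
from rig import bot, grab_frame
def snap(n,tag):
    f=grab_frame(n); cv2.imwrite(f'pics/{tag}.png',f['image'][:,:,::-1]); np.savez(f'pics/{tag}.npz',**{k:np.array(v) for k,v in f.items()}); return f
def load(tag): 
    d=np.load(f'pics/{tag}.npz'); return {k:d[k] for k in d.files}
def ray(f,u,v,z):
    R=np.array(f['R']);t=np.array(f['t']); d=R.T@np.array([(u-f['cx'])/f['fx'],(v-f['cy'])/f['fy'],1]); c=-R.T@t
    return c+d*(z-c[2])/d[2]
def proj(f,X):
    p=np.array(f['R'])@np.array(X,float)+np.array(f['t']); return np.array([f['fx']*p[0]/p[2]+f['cx'],f['fy']*p[1]/p[2]+f['cy']])
E
python3 - <<'E'
from h import *
for n in("scene","top"):
    f=snap(n,n+"0"); print(n,f['fx'],f['cx'],f['cy'],np.round(-np.array(f['R']).T@f['t']),np.round(f['R'],3).tolist())
    
s=bot.read_state(); print(s)
E
```

```text
scene 481.3378929089011 274.4199370283669 208.073047712673 [1027. -969.  830.] [[0.835, 0.551, 0.015], [0.311, -0.448, -0.838], [-0.455, 0.704, -0.545]]
top 525.0954079652754 282.68813363104647 218.6478255720192 [ 198.  -65. 1614.] [[0.023, -0.999, 0.022], [-0.986, -0.026, -0.163], [0.164, -0.018, -0.986]]
{'time_s': 0.1, 'joints': array([ 1.23779788,  0.52199254, -0.03630333,  1.59990146,  0.02119568,
        1.02110032, -0.11278178]), 'dq': array([-0.00029864, -0.00203261, -0.00061575, -0.00113712,  0.00048351,
       -0.00033645,  0.00012628]), 'effort': array([ 5.01204675e-03, -9.28480840e+01,  1.98430829e+00, -3.70530975e+01,
        1.81387388e-02,  5.34345978e-03,  1.42270474e-04]), 'eef_pos': array([ 162.25452577, -603.29889572,  247.77752702]), 'orientation': array([[ 9.65671123e-01,  2.59767527e-01, -3.38723369e-04],
       [ 2.59767737e-01, -9.65670650e-01,  9.58832906e-04],
       [-7.80215621e-05, -1.01390665e-03, -9.99999483e-01]]), 'wrist_force': array([ 0.49680667, -0.67204334,  0.77105095]), 'wrist_torque': array([-0.00556225, -0.05503356,  0.01032794]), 'width': 85.54208314842033}
```

View pics/scene0.png

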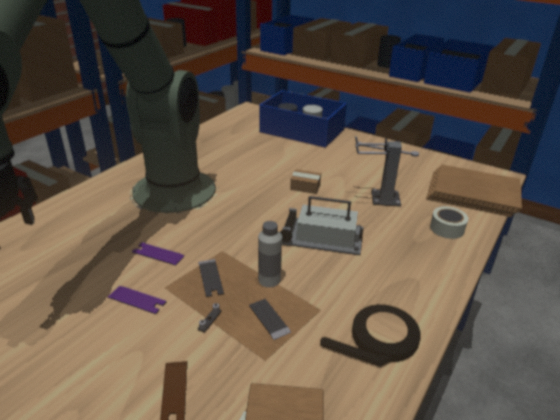

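View pics/top0.png

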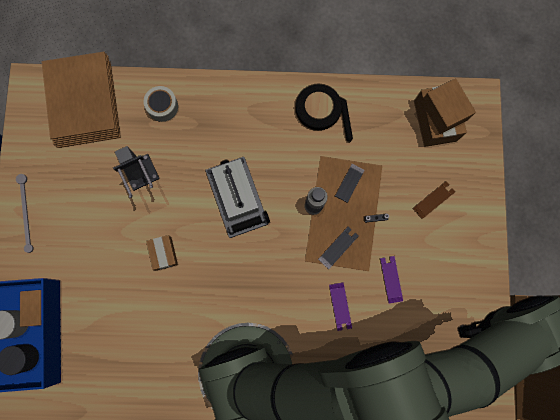

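The top view has +x up and +y to the left. The post is near (137,170), the cutter with the guard near (238,195), the notched blade near (338,247) and the plain blade near (349,182). I'll zoom in on these.

```bash
python3 - <<'E'
from h import *
t=cv2.imread('pics/top0.png'); s=cv2.imread('pics/scene0.png')
def crop(im,x0,y0,x1,y1,k,n): cv2.imwrite(f'pics/{n}.png',cv2.resize(im[y0:y1,x0:x1],None,fx=k,fy=k,interpolation=cv2.INTER_CUBIC))
crop(t,105,140,275,240,4.5,'c1'); crop(t,295,150,405,275,4.5,'c2'); crop(s,275,130,435,255,4.7,'c3')
crop(s,190,250,290,350,5,'c4')
E
```

```text
(no output)
```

View pics/c1.png

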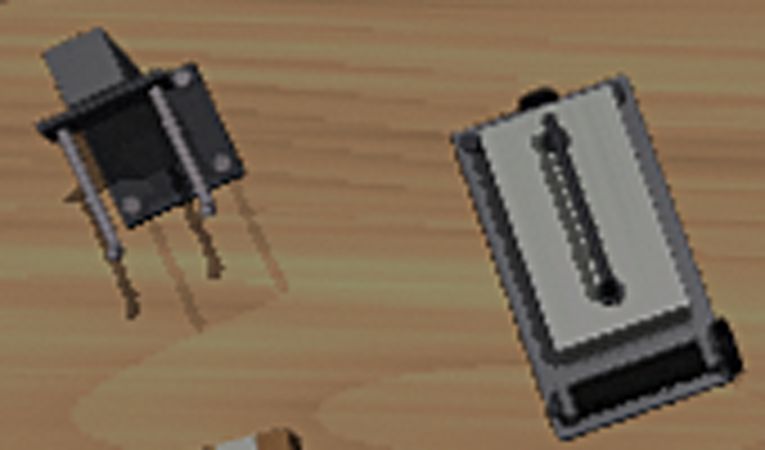

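View pics/c2.png

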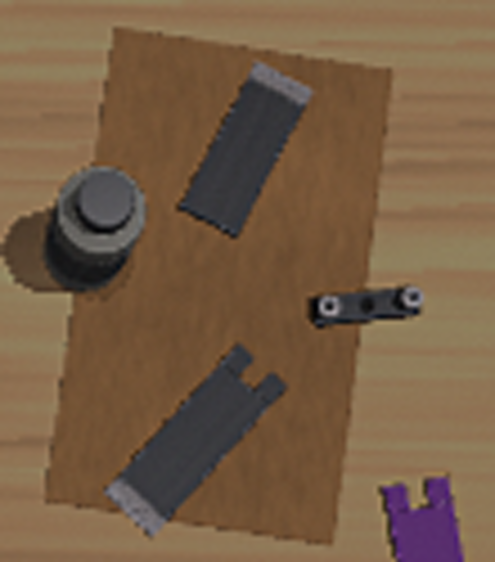

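View pics/c3.png

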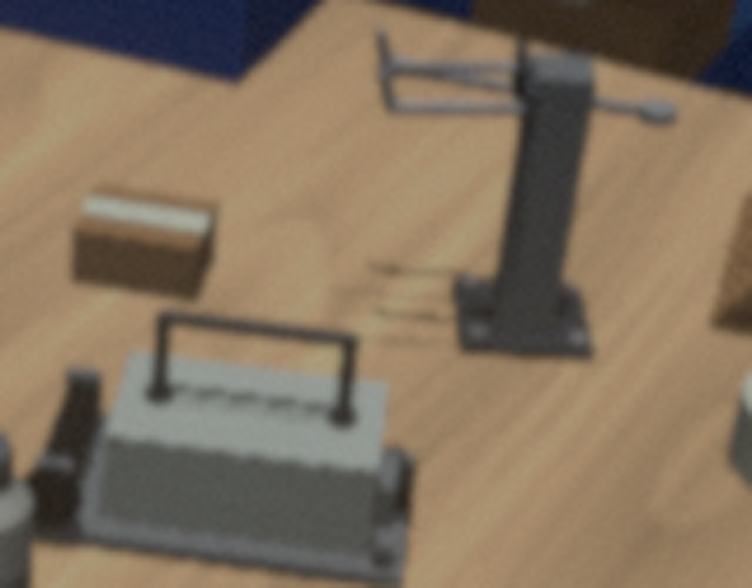

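View pics/c4.png

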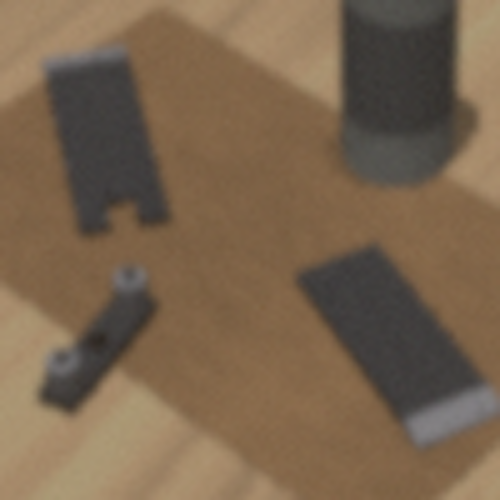

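```bash
cat >> h.py <<'E'
from scipy.optimize import least_squares
def fit(obs,p0,fz=0):
    # obs: list (frame,(u,v),(X,Y,Z)); solve x,y,yaw
    def r(p):
        c,s=np.cos(p[2]),np.sin(p[2]); o=[]
        for f,uv,X in obs:
            o+=list(proj(f,[p[0]+c*X[0]-s*X[1],p[1]+s*X[0]+c*X[1],X[2]+fz])-uv)
        return np.array(o)
    q=least_squares(r,p0,loss='soft_l1'); return q.x,r(q.x).reshape(-1,2)
def cr(u,v,k,x0,y0): return np.array([(u+.5)/k+x0-.5,(v+.5)/k+y0-.5])
E
cat > fit0.py <<'E'
from h import *
T=load('top0');S=load('scene0')
c1=lambda u,v:cr(u,v,4.5,105,140); c2=lambda u,v:cr(u,v,4.5,295,150); c3=lambda u,v:cr(u,v,4.7,275,130); c4=lambda u,v:cr(u,v,5,190,250)
np.set_printoptions(precision=2,suppress=True)
def show(n,o,p0):
    for nm,oo in(('both',o),('T',[a for a in o if a[0] is T]),('S',[a for a in o if a[0] is S])):
        if len(oo)<2: continue
        p,r=fit(oo,p0); print(n,nm,p,np.degrees(p[2])); 
        if nm=='both': print(r.tolist())
b=[(T,c2(237,345),(70,22.5,6)),(T,c2(287,385),(70,-22.5,6)),(T,c2(107,490),(-70,22.5,6)),(T,c2(152,537),(-70,-22.5,6)),
(S,c4(168,215),(70,22.5,6)),(S,c4(90,232),(70,-22.5,6)),(S,c4(127,48),(-70,22.5,6)),(S,c4(45,65),(-70,-22.5,6))]
show('blade',b,[400,-250,-.8])
g=[(T,c1(548,128),(55,0,130)),(T,c1(605,292),(-55,0,130)),(S,c3(352,340),(55,0,130)),(S,c3(163,318),(-55,0,130))]
show('guard',g,[500,0,.4])
c=[(T,c1(452,138),(110,65,12)),(T,c1(628,78),(110,-65,12)),(T,c1(560,437),(-120,65,12)),(T,c1(738,370),(-120,-65,12)),]
show('cutter',c,[500,0,.4])
p=[(T,c1(113,255),(-117,31,200)),(T,c1(208,210),(-117,-31,200)),(T,c1(62,133),(-26,31,180)),(T,c1(155,90),(-26,-31,180)),
(S,c3(381,35),(-117,31,200)),(T,c1(243,172),(-45,-45,8)),(T,c1(130,228),(-45,45,8)),(S,c3(468,352),(-45,-45,0)),(S,c3(590,353),(45,-45,0))]
show('post',p,[560,250,.4])
E
python3 fit0.py
```

```text
blade both [ 381.9  -267.13   -0.72] -41.07120126590106
[[0.2790471343202512, -1.0532821699687247], [0.057411274539276747, -0.23140674752733048], [-0.7883744622205313, -0.09624649978331945], [0.15036708000621957, -0.6281428909962301], [0.875702775156185, 0.26870484855720633], [-1.7267512717880322, 0.08086285792103354], [-0.42737805961195363, -1.1411191899785535], [-0.7135135138347835, -1.8925515383683091]]
blade T [ 380.39 -267.28   -0.71] -40.92781158945996
blade S [ 384.57 -267.59   -0.71] -40.5400808812794
guard both [540.69  55.6    0.38] 21.551045457593823
[[-0.1903032284172923, -1.0160896397170518], [-0.23125215107387476, -2.557735379642594], [-1.3324423120078563, -0.23449221683313226], [-0.97028879640078, -0.4215650297254001]]
guard T [535.39  54.78   0.37] 20.974080956037234
guard S [544.15  55.87   0.39] 22.231064419500676
cutter both [535.98  52.64   0.38] 21.709671827382696
[[-0.30542246957480756, -1.029400598720457], [-0.2906242535166541, -1.438878821228144], [0.1863321465333172, 0.8990119310928151], [0.41350339890442456, 1.337823417985419]]
cutter T [535.98  52.64   0.38] 21.709671827382696
post both [601.58 356.95 -68.61] -3931.332378053952
[[0.2977922754213296, -0.22384079922522915], [-0.13023314719865198, -0.302074368584897], [-0.15384695978434593, -0.04378213070188508], [-0.5404698658194604, -0.24038111386309424], [-0.7394268600745022, -0.2243267438176133], [0.25986234660061314, -0.06871455331364018], [-0.9734961863821354, 0.3017020331219271], [-1.9612881929423338, 0.5899046199557176], [0.4689396442815905, 1.9991591231196537]]
post T [ 601.63  355.76 -150.31] -8611.982645194683
post S [599.84 365.1    0.57] 32.49254560755658
```

```bash
cat >> h.py <<'E'
from scipy.spatial.transform import Rotation as Ro
def goto(p,yaw):
    """yaw deg = world yaw of tool x, tool down"""
    s=bot.read_state(); R=s['orientation']; 
    c,sn=np.cos(np.radians(yaw)),np.sin(np.radians(yaw))
    D=np.array([[c,sn,0],[sn,-c,0],[0,0,-1]])
    print('t',s['time_s'],'pos',np.round(s['eef_pos'],1),'yaw',round(np.degrees(np.arctan2(R[1,0],R[0,0])),2),'q',np.round(s['joints'],2),'F',np.round(s['wrist_force'],1),'w',round(s['width'],1))
    print('turn',np.round(np.degrees(Ro.from_matrix(R.T@D).as_rotvec()),2),'shift',np.round(R.T@(np.array(p)-s['eef_pos']),1))
E
python3 -c "
from h import *
goto([540.7,55.6,240],21.6)"
```

```text
t 0.1 pos [ 162.3 -603.3  247.8] yaw 15.06 q [ 1.24  0.52 -0.04  1.6   0.02  1.02 -0.11] F [ 0.5 -0.7  0.8] w 85.5
turn [-0.06  0.   -6.54] shift [ 536.6 -538.     8.3]
```

>>> apply_moves:
  rows: [0,0,-1.5,34,-34,0,1,0,0,-3,68,-68,0,1,0,0,-4.5,102,-102,0,1,0,0,-6,136,-136,0,1,0,0,-6.5,170,-170,0,1]

```text
time_s: 0.6
eef_pos: [282.9, -393.3, 248.2]
orientation: [[0.93, 0.368, -0.0], [0.368, -0.93, 0.0], [-0.0, -0.0, -1.0]]
wrist_force: [1.0, -1.1, 0.6]
width: 85.5
```

```bash
python3 -c "
from h import *
goto([540.7,55.6,240],21.6)"
```

```text
t 0.6 pos [ 282.9 -393.3  248.2] yaw 21.61 q [ 0.93  0.3  -0.13  1.96  0.05  0.89 -0.42] F [ 1.  -1.1  0.6] w 85.5
turn [-0.01  0.    0.01] shift [ 405.1 -322.4    8.2]
```

>>> apply_moves:
  rows: [0,0,0,38,-31,0,1,0,0,0,76,-62,0,1,0,0,0,114,-93,0,1,0,0,0,152,-124,0,1,0,0,0,190,-155,0,1]

```text
time_s: 1.1
eef_pos: [402.6, -179.4, 248.4]
orientation: [[0.93, 0.367, 0.0], [0.367, -0.93, -0.0], [0.0, 0.0, -1.0]]
wrist_force: [1.3, -0.4, -0.2]
width: 85.5
```

>>> apply_moves:
  rows: [0,0,0,38,-31,0,1,0,0,0,76,-62,0,1,0,0,0,114,-93,0,1,0,0,0,152,-124,0,1,0,0,0,190,-155,0,1]

```text
time_s: 1.6
eef_pos: [522.4, 34.6, 248.2]
orientation: [[0.93, 0.367, -0.0], [0.367, -0.93, -0.0], [-0.0, 0.0, -1.0]]
wrist_force: [1.5, -1.5, 0.3]
width: 85.2
```

```bash
python3 -c "
from h import *
goto([540.7,55.6,132],21.6)
f=snap('scene','s1'); f=snap('top','t1')
im=cv2.imread('pics/s1.png')[100:260,230:440]; cv2.imwrite('pics/s1c.png',cv2.resize(im,None,fx=3.7,fy=3.7,interpolation=2))
"
```

```text
t 1.6 pos [522.4  34.6 248.2] yaw 21.54 q [ 0.1   0.38 -0.37  1.85  0.17  0.94 -1.53] F [ 1.5 -1.5  0.3] w 85.2
turn [ 0.    0.01 -0.06] shift [ 24.7 -12.9 116.2]
```

View pics/s1c.png

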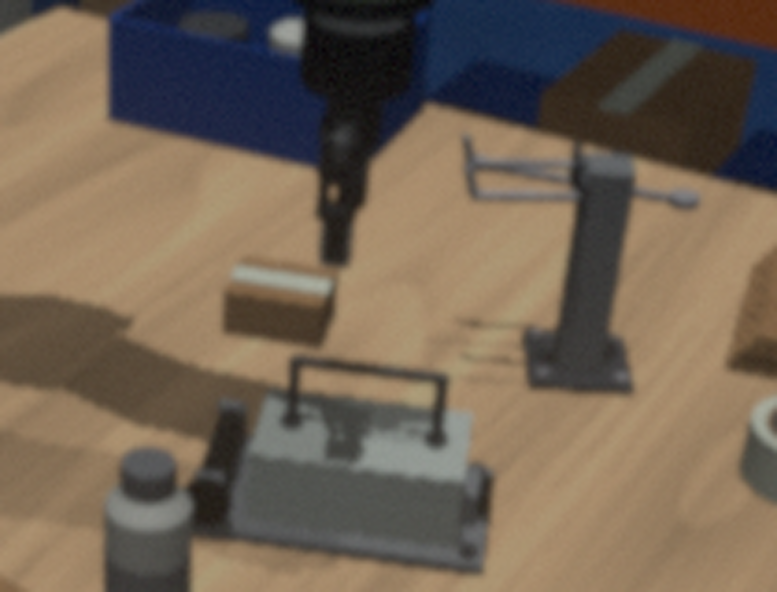

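View pics/t1.png

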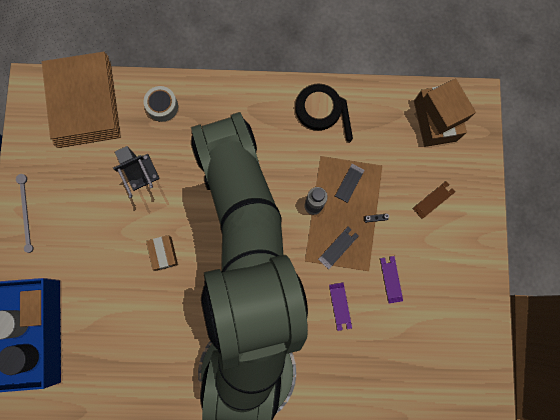

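The gripper tip is at crop (337,262), directly above the guard, and the bail runs from (297,362) to (443,380). I'll check the tip's projection and then descend onto the bar.

```bash
python3 -c "
from h import *
f=load('s1')
print((proj(f,[522.4,34.6,244])-[230,100])*3.7,(proj(f,[540.7,55.6,130])-[230,100])*3.7)"
```

```text
[338.28802043 235.26387335] [363.00290623 367.27195124]
```

>>> apply_moves:
  rows: [0,0,0,25,-13,0,1,0,0,0,25,-13,40,1,0,0,0,25,-13,75,1,0,0,0,25,-13,100,1,0,0,0,25,-13,119,1]

```text
time_s: 2.2
eef_pos: [539.6, 53.9, 127.4]
orientation: [[0.93, 0.368, -0.002], [0.368, -0.93, -0.0], [-0.002, -0.001, -1.0]]
wrist_force: [-0.1, 0.2, 0.1]
width: 85.3
```

```bash
python3 -c "
from h import *
goto([540.7,55.6,128],21.6)
f=snap('scene','s2')
im=cv2.imread('pics/s2.png')[130:260,260:420]; cv2.imwrite('pics/s2c.png',cv2.resize(im,None,fx=4.6,fy=4.6,interpolation=2))
"
```

```text
t 2.2 pos [539.6  53.9 127.4] yaw 21.57 q [ 0.03  0.57 -0.32  1.91  0.27  0.71 -1.65] F [-0.1  0.2  0.1] w 85.3
turn [-0.03  0.11 -0.03] shift [ 1.7 -1.2 -0.6]
```

View pics/s2c.png

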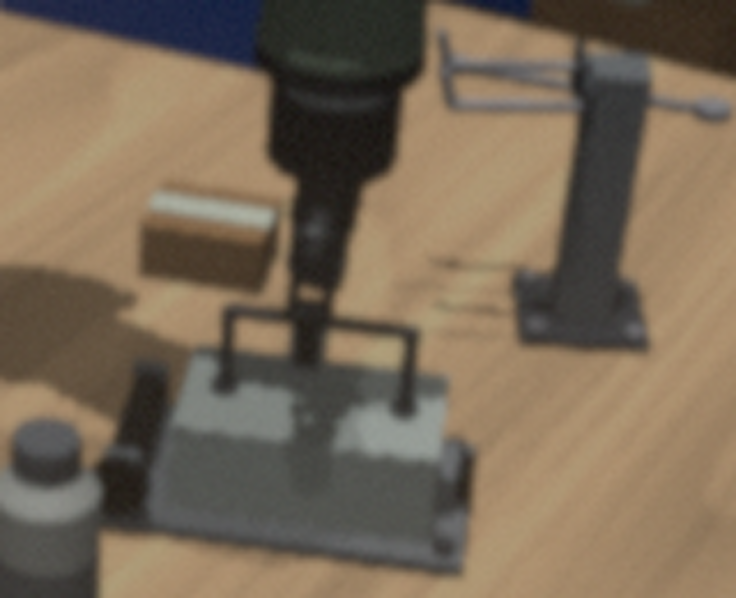

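>>> apply_moves:
  rows: [0,0,0,2,-1,0,0.4,0,0,0,2,-1,0,0,0,0,0,2,-1,0,0,0,0,0,2,-1,0,0,0,0,0,2,-1,0,0]

```text
time_s: 2.75
eef_pos: [542.1, 55.6, 129.9]
orientation: [[0.93, 0.367, 0.001], [0.367, -0.93, 0.0], [0.001, 0.0, -1.0]]
wrist_force: [0.2, -2.3, 1.4]
width: 12.4
```

>>> apply_moves:
  rows: [0,0,0,0,0,0,0,0,0,0,0,0,0,0,0,0,0,0,0,0,0]

```text
time_s: 3.05
eef_pos: [542.2, 55.2, 129.8]
orientation: [[0.93, 0.367, 0.001], [0.367, -0.93, -0.0], [0.001, 0.001, -1.0]]
wrist_force: [-0.0, -3.4, 7.2]
width: 6.6
```

```bash
python3 -c "
from h import *
goto([540.7,55.6,128],21.6)
f=snap('scene','s3')
im=cv2.imread('pics/s3.png')[130:260,260:420]; cv2.imwrite('pics/s3c.png',cv2.resize(im,None,fx=4.6,fy=4.6,interpolation=2))
"
```

```text
t 3.05 pos [542.2  55.2 129.8] yaw 21.53 q [ 0.02  0.57 -0.32  1.9   0.27  0.71 -1.65] F [-0.  -3.4  7.2] w 6.6
turn [ 0.04 -0.04 -0.07] shift [-1.3 -1.   1.8]
```

View pics/s3c.png

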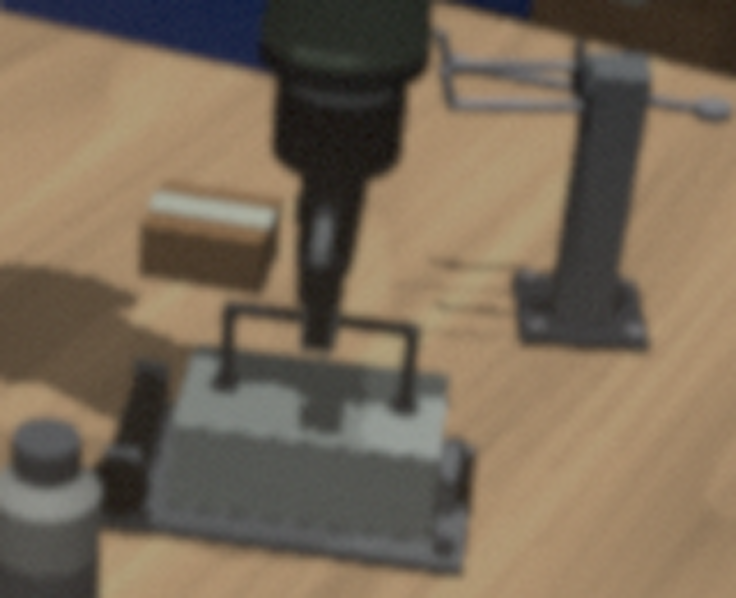

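>>> apply_moves:
  rows: [0,0,0,0,0,-4,0,0,0,0,0,0,-8,0,0,0,0,0,0,-12,0,0,0,0,0,0,-16,0,0,0,0,0,0,-20,0]

```text
time_s: 3.6
eef_pos: [541.8, 55.7, 149.7]
orientation: [[0.93, 0.367, 0.0], [0.367, -0.93, 0.0], [0.0, -0.0, -1.0]]
wrist_force: [0.0, -0.8, -3.5]
width: 6.6
```

```bash
python3 -c "
from h import *
goto([540.7,55.6,128],21.6)
f=snap('scene','s4')
im=cv2.imread('pics/s4.png')[130:260,260:420]; cv2.imwrite('pics/s4c.png',cv2.resize(im,None,fx=4.6,fy=4.6,interpolation=2))
"
```

```text
t 3.6 pos [541.8  55.7 149.7] yaw 21.56 q [ 0.03  0.54 -0.33  1.89  0.25  0.75 -1.63] F [ 0.  -0.8 -3.5] w 6.6
turn [-0.   -0.   -0.04] shift [-1.1 -0.3 21.7]
```

View pics/s4c.png

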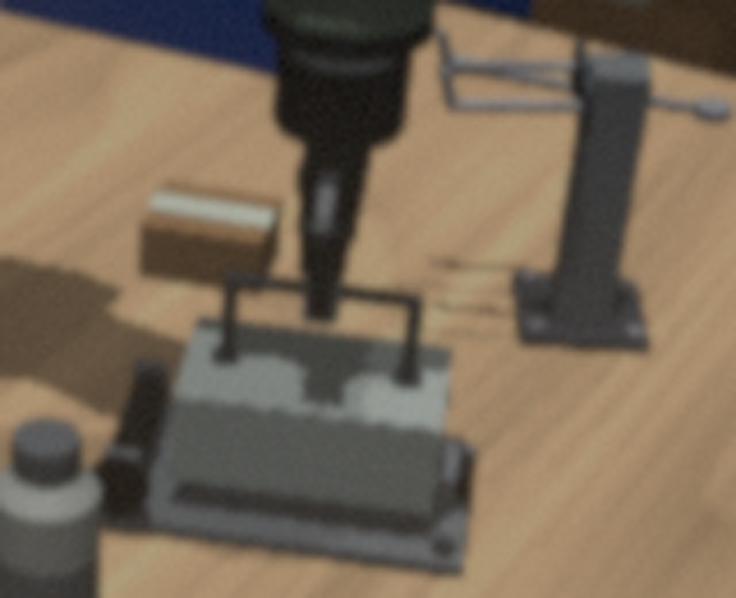

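The guard has lifted clear and the shadow gap under it is visible. It hangs level. I'll continue straight up.

>>> apply_moves:
  rows: [0,0,0,0,0,-15,0,0,0,0,0,0,-35,0,0,0,0,0,0,-55,0,0,0,0,0,0,-75,0,0,0,0,0,0,-90,0]

```text
time_s: 4.15
eef_pos: [542.0, 55.7, 240.6]
orientation: [[0.93, 0.367, 0.001], [0.367, -0.93, 0.0], [0.001, 0.0, -1.0]]
wrist_force: [0.5, 0.0, -3.4]
width: 7.0
```

```bash
python3 -c "
from h import *
goto([450,90,240],60)
goto([435,265,240],118.9)
f=snap('scene','s5')
im=cv2.imread('pics/s5.png')[100:260,260:420]; cv2.imwrite('pics/s5c.png',cv2.resize(im,None,fx=3.7,fy=3.7,interpolation=2))
"
```

```text
t 4.15 pos [542.   55.7 240.6] yaw 21.55 q [ 0.06  0.42 -0.37  1.81  0.18  0.94 -1.58] F [ 0.5  0.  -3.4] w 7.0
turn [ 3.000e-02 -4.000e-02 -3.845e+01] shift [-72.9 -65.7   0.5]
t 4.15 pos [542.   55.7 240.6] yaw 21.55 q [ 0.06  0.42 -0.37  1.81  0.18  0.94 -1.58] F [ 0.5  0.  -3.4] w 7.0
turn [ 5.000e-02 -3.000e-02 -9.735e+01] shift [ -22.6 -234.     0.5]
```

View pics/s5c.png

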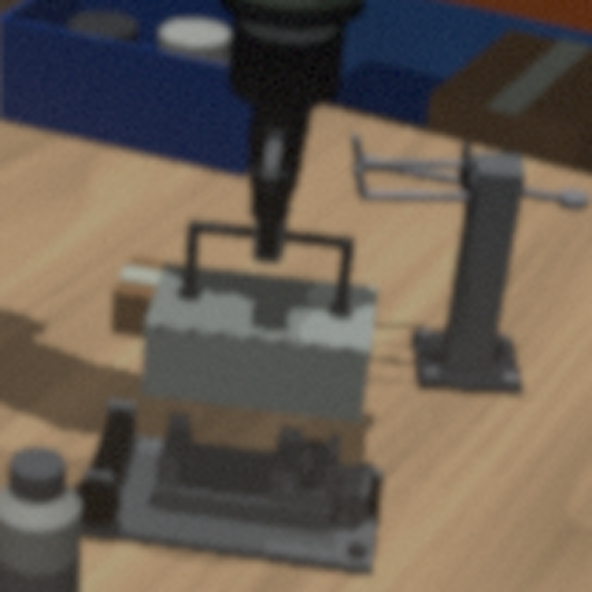

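The guard is clear of the bed, with its lower edge at crop row 410 and the bed below it. Next I back off and turn.

>>> apply_moves:
  rows: [0,0,-6,-12,-11,0,0,0,0,-14,-30,-27,0,0,0,0,-22,-48,-43,0,0,0,0,-30,-63,-57,0,0,0,0,-38,-73,-66,0,0]

```text
time_s: 4.7
eef_pos: [448.3, 90.6, 239.0]
orientation: [[0.501, 0.865, -0.0], [0.865, -0.501, -0.0], [-0.0, -0.0, -1.0]]
wrist_force: [-0.2, -0.8, -2.2]
width: 6.3
```

```bash
python3 -c "
from h import *
goto([435,265,240],118.9)
"
```

```text
t 4.7 pos [448.3  90.6 239. ] yaw 59.93 q [ 0.13  0.31 -0.56  2.01  0.21  0.88 -1.07] F [-0.2 -0.8 -2.2] w 6.3
turn [-3.000e-02  2.000e-02 -5.897e+01] shift [144.2 -98.9  -1.1]
```

>>> apply_moves:
  rows: [0,0,-7,12,-8,0,0,0,0,-15,32,-22,0,0,0,0,-23,52,-36,0,0,0,0,-31,72,-50,0,0,0,0,-39,92,-63,0,0]

```text
time_s: 5.2
eef_pos: [441.7, 202.3, 239.0]
orientation: [[-0.154, 0.988, -0.0], [0.988, 0.154, 0.0], [0.0, -0.0, -1.0]]
wrist_force: [-0.1, 0.0, -3.7]
width: 6.6
```

```bash
python3 -c "
from h import *
goto([435,265,240],118.9)
"
```

```text
t 5.2 pos [441.7 202.3 239. ] yaw 98.88 q [ 0.02  0.39 -0.73  1.94  0.32  0.93 -0.71] F [-0.1  0.  -3.7] w 6.6
turn [-1.000e-02 -0.000e+00 -2.002e+01] shift [62.9  3.1 -1. ]
```

>>> apply_moves:
  rows: [0,0,-6,15,1,0,0,0,0,-12,32,2,0,0,0,0,-17,48,3,2,0,0,0,-20,60,3,6,0,0,0,-20,63,3,10,0]

```text
time_s: 5.7
eef_pos: [435.2, 265.2, 228.7]
orientation: [[-0.48, 0.878, -0.001], [0.878, 0.48, 0.001], [0.001, -0.0, -1.0]]
wrist_force: [0.5, -0.9, -2.4]
width: 6.8
```

>>> apply_moves:
  rows: [0,0,0,0,0,4,0,0,0,0,0,0,6,0,0,0,0,0,0,6,0]

```text
time_s: 6.0
eef_pos: [435.7, 263.5, 223.0]
orientation: [[-0.477, 0.879, -0.0], [0.879, 0.477, -0.001], [-0.0, -0.001, -1.0]]
wrist_force: [0.2, -0.3, -2.8]
width: 6.8
```

```bash
python3 -c "
from h import *
p=np.array([601.6,357]); a=np.radians(28.9); ux=np.array([np.cos(a),np.sin(a)])
goto([*(p-92*ux),222],118.9)
for n in('scene','top'): snap(n,n[0]+'6')
im=cv2.imread('pics/s6.png')[80:260,260:460]; cv2.imwrite('pics/s6c.png',cv2.resize(im,None,fx=3.3,fy=3.3,interpolation=2))
im=cv2.imread('pics/t6.png')[120:260,90:290]; cv2.imwrite('pics/t6c.png',cv2.resize(im,None,fx=4,fy=4,interpolation=2))
"
```

```text
t 6.0 pos [435.7 263.5 223. ] yaw 118.46 q [-0.06  0.47 -0.79  1.9   0.41  0.94 -0.55] F [ 0.2 -0.3 -2.8] w 6.8
turn [-0.03  0.02 -0.44] shift [ 2.5 98.5  0.9]
```

View pics/s6c.png

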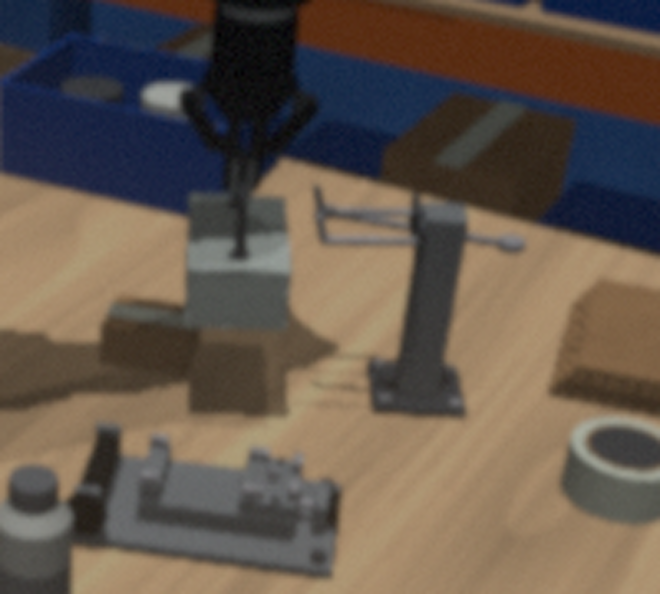

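View pics/t6c.png

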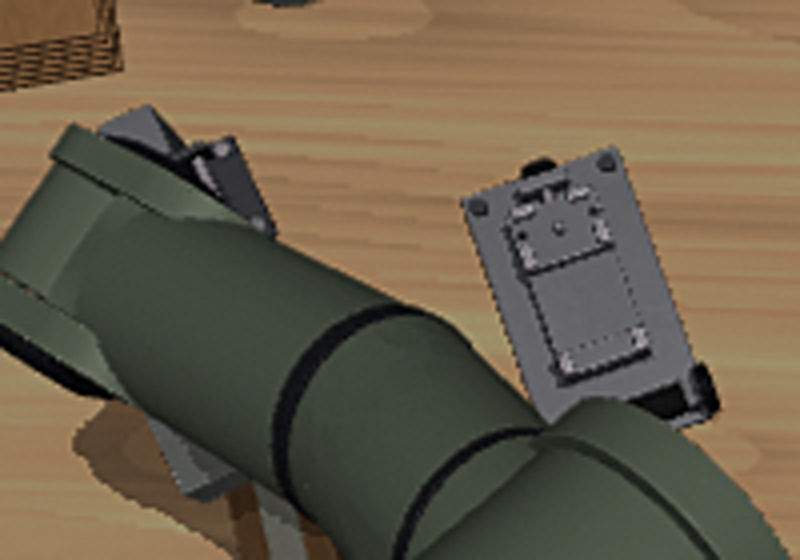

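In the scene view the guard hangs upright in front of the prongs, with the hood at crop (240,260) and the prong tip at (318,190). I'll lower to bar height 216 and go in along +tool y.

>>> apply_moves:
  rows: [0,0,-0.4,1,0,4,0,0,0,-0.4,2,3,7,0,0,0,-0.4,2,12,7,0,0,0,-0.4,2,24,7,0,0,0,-0.4,2,36,7,0]

```text
time_s: 6.6
eef_pos: [467.5, 283.8, 216.4]
orientation: [[-0.484, 0.875, 0.0], [0.875, 0.484, 0.0], [0.0, 0.0, -1.0]]
wrist_force: [0.9, -1.2, -2.7]
width: 6.6
```

```bash
python3 -c "
from h import *
p=np.array([601.6,357]); a=np.radians(28.9); ux=np.array([np.cos(a),np.sin(a)])
goto([*(p-92*ux),216],118.9)
for n in ['scene']: snap(n,n[0]+'7')
im=cv2.imread('pics/s7.png')[100:230,300:430]; cv2.imwrite('pics/s7c.png',cv2.resize(im,None,fx=4.6,fy=4.6,interpolation=2))
"
```

```text
t 6.6 pos [467.5 283.8 216.4] yaw 118.94 q [-0.1   0.53 -0.77  1.81  0.44  0.98 -0.55] F [ 0.9 -1.2 -2.7] w 6.6
turn [ 0.02 -0.01  0.04] shift [-0.8 60.8  0.4]
```

View pics/s7c.png

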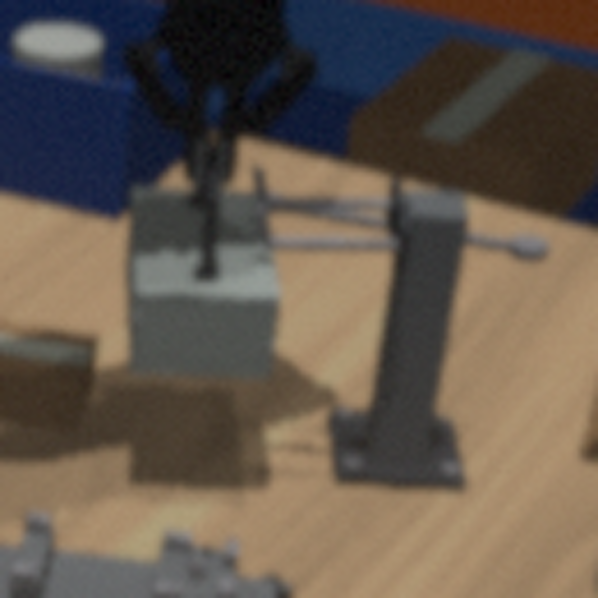

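```bash
python3 -c "
from h import *
f=load('s7')
p=np.array([601.6,357]); a=np.radians(28.9); ux=np.array([np.cos(a),np.sin(a)]);uy=np.array([-ux[1],ux[0]])
g=lambda X:np.round((proj(f,[*(p+X[0]*ux+X[1]*uy),X[2]])-[300,100])*4.6)
for y in(-31,31): print(y,[g((x,y,z)) for x,z in((-26,180),(-110,176),(-117,202))])
for s in(-1,1):
  print('hoodtop',[g((-152.8+dx,80*s,160)) for dx in(-47,47)],'bar',g((-152.8,55*s,216)))
im=cv2.imread('pics/s7.png')[100:190,320:410]; im=cv2.convertScaleAbs(im,alpha=1.8); cv2.imwrite('pics/s7d.png',cv2.resize(im,None,fx=6.6,fy=6.6,interpolation=2))
"
```

```text
-31 [array([394., 244.]), array([265., 243.]), array([259., 207.])]
31 [array([384., 203.]), array([259., 202.]), array([253., 167.])]
hoodtop [array([128., 292.]), array([274., 299.])] bar [207. 200.]
hoodtop [array([125., 187.]), array([258., 193.])] bar [200. 131.]
```

View pics/s7d.png

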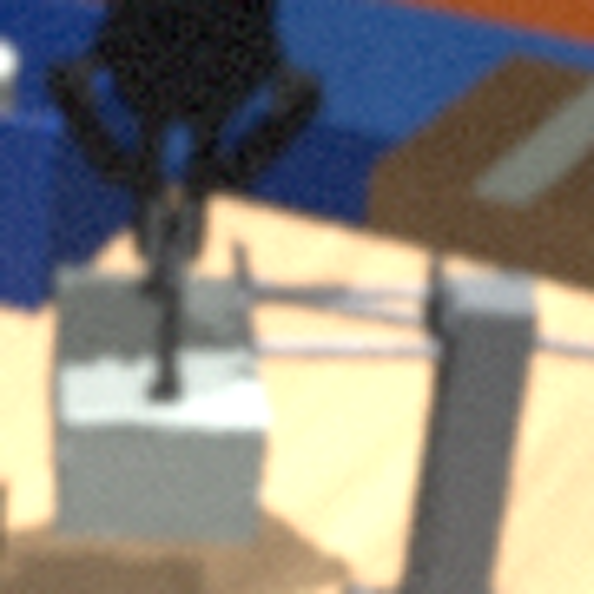

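The projected prongs and hood match the picture to within 1–2 px, and the prongs pass above the hood top. I'll go in.

>>> apply_moves:
  rows: [0,0,0,0,12,0,0,0,0,0,0,26,0,0,0,0,0,0,40,0,0,0,0,0,0,52,0,0,0,0,0,-1,61,0,0]

```text
time_s: 7.15
eef_pos: [521.0, 312.4, 216.1]
orientation: [[-0.484, 0.875, -0.0], [0.875, 0.484, 0.0], [0.0, 0.0, -1.0]]
wrist_force: [-0.1, 0.4, -3.0]
width: 7.0
```

>>> apply_moves:
  rows: [0,0,0,0,0,6,0,0,0,0,0,0,12,0,0,0,0,0,0,17,0,0,0,0,0,0,21,0,0,0,0,0,0,24,0]

```text
time_s: 7.65
eef_pos: [519.9, 311.6, 191.9]
orientation: [[-0.484, 0.875, -0.0], [0.875, 0.484, -0.0], [-0.0, -0.0, -1.0]]
wrist_force: [0.9, 0.4, -2.7]
width: 7.0
```

```bash
python3 -c "
from h import *
p=np.array([601.6,357]); a=np.radians(28.9); ux=np.array([np.cos(a),np.sin(a)])
goto([*(p-92*ux),186],118.9)
for n in ['scene']: snap(n,n[0]+'8')
im=cv2.imread('pics/s8.png')[100:190,320:410]; im=cv2.convertScaleAbs(im,alpha=1.8); cv2.imwrite('pics/s8d.png',cv2.resize(im,None,fx=6.6,fy=6.6,interpolation=2))
"
```

```text
t 7.65 pos [519.9 311.6 191.9] yaw 118.96 q [-0.15  0.65 -0.73  1.68  0.49  1.01 -0.55] F [ 0.9  0.4 -2.7] w 7.0
turn [-0.02  0.01  0.06] shift [0.3 1.4 5.9]
```

View pics/s8d.png

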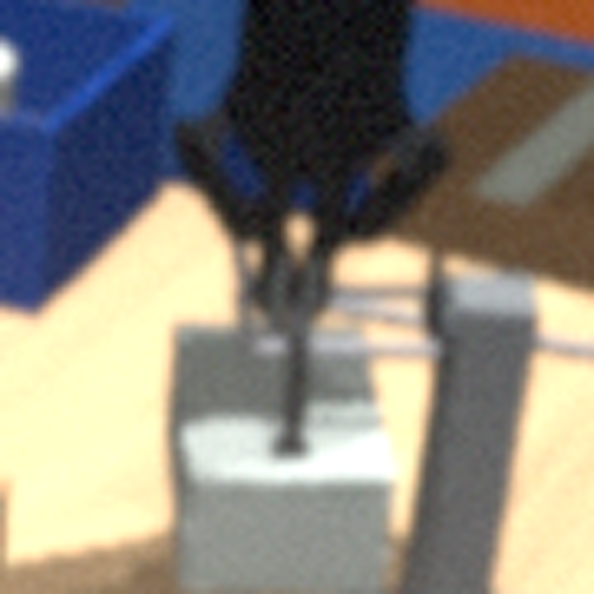

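The bar lies across both prongs, between the tips and the post. I'll lower it slowly until it makes contact.

>>> apply_moves:
  rows: [0,0,0,0,0,2,0,0,0,0,0,0,4,0,0,0,0,0,0,5,0]

```text
time_s: 8.0
eef_pos: [520.1, 311.8, 187.2]
orientation: [[-0.484, 0.875, 0.0], [0.875, 0.484, -0.0], [-0.0, 0.0, -1.0]]
wrist_force: [0.6, 0.1, -3.5]
width: 6.7
```

>>> apply_moves:
  rows: [0,0,0,0,0,1,0,0,0,0,0,0,1,0]

```text
time_s: 8.2
eef_pos: [520.1, 311.8, 186.2]
orientation: [[-0.484, 0.875, -0.0], [0.875, 0.484, -0.0], [0.0, -0.0, -1.0]]
wrist_force: [-0.2, 0.0, -2.7]
width: 6.5
```

>>> apply_moves:
  rows: [0,0,0,0,0,1,0,0,0,0,0,0,1,0]

```text
time_s: 8.4
eef_pos: [520.1, 311.8, 185.2]
orientation: [[-0.484, 0.875, -0.0], [0.875, 0.484, -0.0], [0.0, -0.0, -1.0]]
wrist_force: [-0.4, 0.8, -2.6]
width: 7.1
```

>>> apply_moves:
  rows: [0,0,0,0,0,1,0,0,0,0,0,0,1,0]

```text
time_s: 8.6
eef_pos: [520.2, 311.9, 184.3]
orientation: [[-0.484, 0.875, 0.0], [0.875, 0.484, 0.0], [0.0, 0.0, -1.0]]
wrist_force: [0.4, -0.4, -1.3]
width: 6.9
```

>>> apply_moves:
  rows: [0,0,0,0,0,1,0,0,0,0,0,0,1,0]

```text
time_s: 8.8
eef_pos: [520.3, 311.9, 183.9]
orientation: [[-0.484, 0.875, 0.001], [0.875, 0.484, 0.0], [-0.0, 0.001, -1.0]]
wrist_force: [-3.4, -2.1, 8.4]
width: 7.0
```

```bash
python3 -c "
from h import *
s=bot.read_state(); print(s['wrist_force'],s['wrist_torque'])
snap('scene','s9')
im=cv2.imread('pics/s9.png')[100:210,310:420]; im=cv2.convertScaleAbs(im,alpha=1.8); cv2.imwrite('pics/s9d.png',cv2.resize(im,None,fx=5.4,fy=5.4,interpolation=2))
"
```

```text
[-3.44567855 -2.14244702  8.41686468] [-0.46343135  0.50113978  0.04640281]
```

View pics/s9d.png

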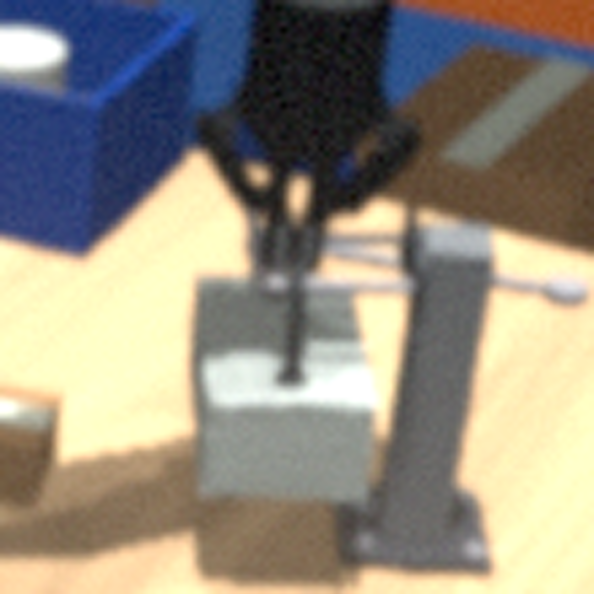

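Contact is made: the vertical force has gone from -3 to +8 N. Now I release.

>>> apply_moves:
  rows: [0,0,0,0,0,0,0.15,0,0,0,0,0,0,0.3,0,0,0,0,0,0,0.6,0,0,0,0,0,0,0.6,0,0,0,0,0,0,0.6]

```text
time_s: 9.35
eef_pos: [520.1, 311.8, 183.3]
orientation: [[-0.484, 0.875, -0.0], [0.875, 0.484, 0.0], [0.0, -0.0, -1.0]]
wrist_force: [-0.8, -0.0, -0.1]
width: 51.2
```

```bash
python3 -c "
from h import *
goto([520,312,260],118.9)
snap('scene','s10')
im=cv2.imread('pics/s10.png')[100:210,310:420]; im=cv2.convertScaleAbs(im,alpha=1.8); cv2.imwrite('pics/s10d.png',cv2.resize(im,None,fx=5.4,fy=5.4,interpolation=2))
"
```

```text
t 9.35 pos [520.1 311.8 183.3] yaw 118.96 q [-0.16  0.66 -0.72  1.69  0.5   0.99 -0.55] F [-0.8 -0.  -0.1] w 51.2
turn [-0.   -0.    0.06] shift [  0.2  -0.  -76.7]
```

View pics/s10d.png

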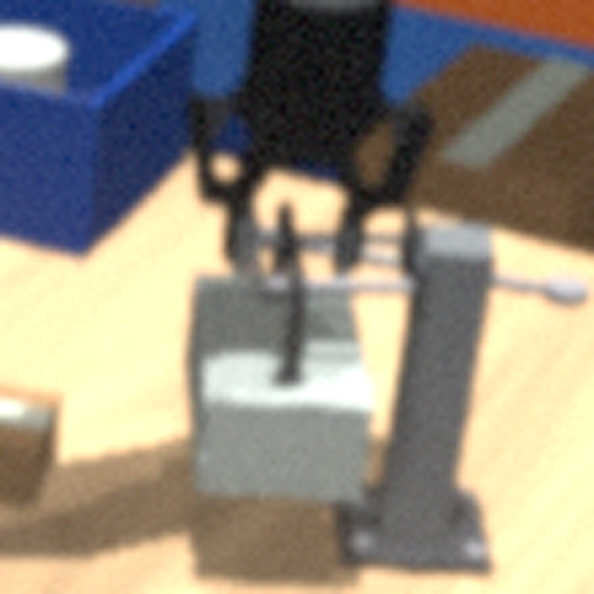

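The guard hangs by its bail on both prongs and the jaws are clear. I'll rise straight up and check.

>>> apply_moves:
  rows: [0,0,0,0,0,-10,0.6,0,0,0,0,0,-30,0.6,0,0,0,0,0,-55,0.6,0,0,0,0,0,-80,0.6,0,0,0,0,0,-100,0.6]

```text
time_s: 9.9
eef_pos: [520.1, 312.1, 285.6]
orientation: [[-0.484, 0.875, 0.001], [0.875, 0.484, 0.001], [0.0, 0.001, -1.0]]
wrist_force: [-0.3, -0.4, -0.7]
width: 51.2
```

```bash
python3 -c "
from h import *
goto([380,-267,200],139)
for n in('scene','top'): snap(n,n[0]+'11')
def crop(tag,x0,y0,x1,y1,k,n): cv2.imwrite('pics/'+n+'.png',cv2.resize(cv2.convertScaleAbs(cv2.imread('pics/'+tag+'.png')[y0:y1,x0:x1],alpha=1.5),None,fx=k,fy=k,interpolation=2))
crop('s11',300,100,430,220,5,'a1'); crop('t11',195,140,285,245,5.7,'a2'); crop('s11',275,180,375,260,8,'a3')
"
```

```text
t 9.9 pos [520.1 312.1 285.6] yaw 118.97 q [-0.12  0.55 -0.78  1.58  0.41  1.18 -0.48] F [-0.3 -0.4 -0.7] w 51.2
turn [  0.08  -0.   -20.03] shift [-438.8 -403.2   84.9]
```

View pics/a1.png

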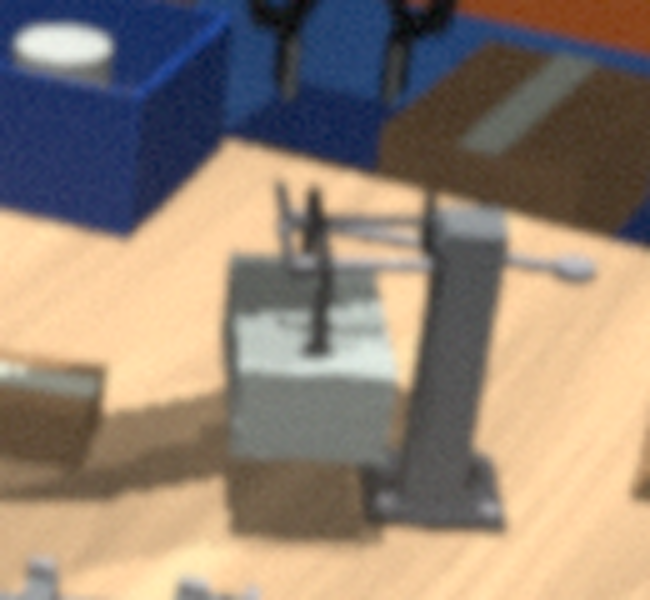

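View pics/a2.png

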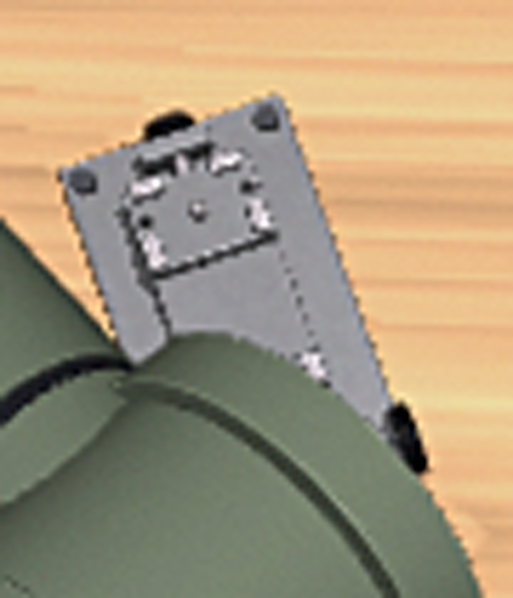

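View pics/a3.png

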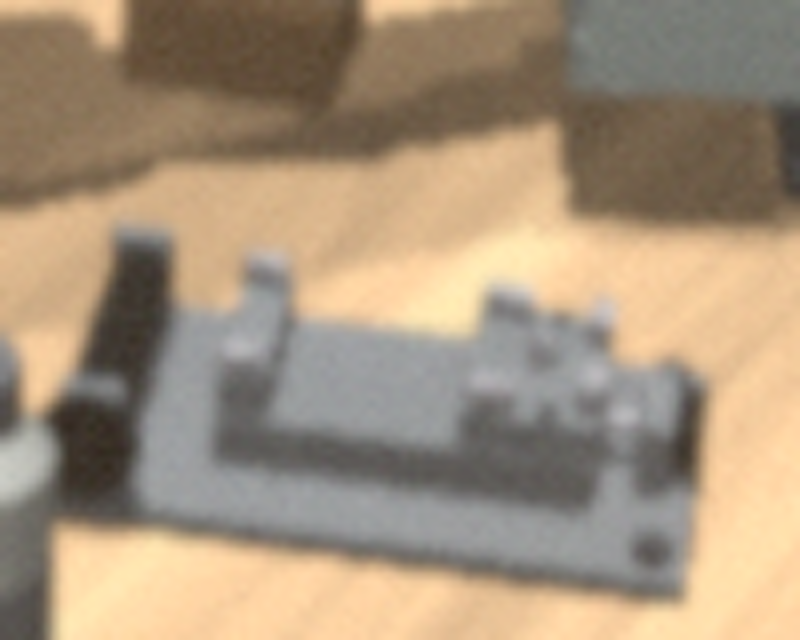

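```bash
cat > blade.py <<'E'
from h import *
for tag,(x0,y0,x1,y1) in {'top0':(315,222,362,270),'t11':(315,222,362,270),'scene0':(196,256,228,298),'s11':(196,256,228,298)}.items():
    f=load(tag); im=f['image'][y0:y1,x0:x1].astype(float); 
    sat=im[:,:,0]-im[:,:,2]  # brown mat has R>>B, steel ~0
    bg=np.median(sat[sat>np.percentile(sat,50)]); m=sat/bg
    k=8; M=cv2.resize(m,None,fx=k,fy=k,interpolation=cv2.INTER_LINEAR); B=(M<0.5).astype(np.uint8)
    n,l,st,_=cv2.connectedComponentsWithStats(B); i=1+np.argmax(st[1:,4]); B=(l==i).astype(np.uint8)
    c=max(cv2.findContours(B,0,1)[0],key=cv2.contourArea)[:,0,:]
    P=np.array([ray(f,(u+.5)/k-.5+x0,(v+.5)/k-.5+y0,5)[:2] for u,v in c])
    (cx,cy),wh,an=cv2.minAreaRect(P.astype(np.float32)); print(tag,round(cx,1),round(cy,1),np.round(wh,1),round(an,2))
E
python3 blade.py; python3 - <<'E'
from h import *
print('pin T',ray(load('t11'),*cr(197,210,5.7,195,140),62),'S',ray(load('s11'),*cr(545,340,8,275,180),62))
E
```

```text
top0 380.3 -267.0 [ 47.  142.4] 48.88
t11 380.1 -267.1 [ 47.1 142.2] 48.67
scene0 381.8 -268.1 [ 45.  140.8] 48.59
s11 381.7 -268.0 [ 45.  140.8] 48.6
pin T [580.86198274  72.14520004  62.        ] S [584.44914218  71.32220303  62.        ]
```

>>> apply_moves:
  rows: [0,0,-3,-33,-30,6,0.8,0,0,-6,-66,-60,12,0.9,0,0,-9,-99,-90,18,1,0,0,-12,-132,-120,24,1,0,0,-15,-165,-150,25,1]

```text
time_s: 10.5
eef_pos: [467.7, 93.1, 257.8]
orientation: [[-0.696, 0.718, -0.001], [0.718, 0.696, -0.0], [0.0, -0.001, -1.0]]
wrist_force: [1.7, -0.2, -0.1]
width: 85.1
```

```bash
python3 -c "
from h import *
goto([381,-267.5,255],138.7)"
```

```text
t 10.5 pos [467.7  93.1 257.8] yaw 134.09 q [ 0.37  0.38 -0.88  1.93  0.35  0.99  0.1 ] F [ 1.7 -0.2 -0.1] w 85.1
turn [-0.05 -0.02 -4.61] shift [-198.6 -313.2    3. ]
```

>>> apply_moves:
  rows: [0,0,-2,-22,-35,1,1,0,0,-4.6,-45,-71,2,1,0,0,-4.6,-68,-107,3,1,0,0,-4.6,-90,-142,3,1,0,0,-4.6,-112,-177,3,1]

```text
time_s: 11.0
eef_pos: [418.3, -110.2, 255.5]
orientation: [[-0.75, 0.662, 0.0], [0.662, 0.75, -0.0], [-0.0, -0.0, -1.0]]
wrist_force: [0.7, -0.6, 0.2]
width: 85.3
```

```bash
python3 -c "
from h import *
goto([381,-267.5,200],138.7)"
```

```text
t 11.0 pos [ 418.3 -110.2  255.5] yaw 138.55 q [ 0.85  0.3  -0.87  2.04  0.28  0.93  0.68] F [ 0.7 -0.6  0.2] w 85.3
turn [-0.01  0.02 -0.15] shift [ -76.1 -142.6   55.6]
```

```bash
python3 -c "
from h import *
f=load('top0')
print('can',ray(f,*cr(107,200,4.5,295,150),174),'clampbar',ray(f,*cr(367,303,4.5,295,150),9),'plainblade',ray(f,*cr(245,150,4.5,295,150),6))"
```

```text
can [ 509.51646999 -189.66940725  174.        ] clampbar [ 477.42390909 -384.97392478    9.        ] plainblade [ 584.33405772 -300.52247592    6.        ]
```

>>> apply_moves:
  rows: [0,0,0,-19,-36,0,1,0,0,0,-38,-72,0,1,0,0,0,-57,-107,10,1,0,0,0,-72,-135,30,1,0,0,0,-76,-142,55,1]

```text
time_s: 11.5
eef_pos: [381.0, -268.8, 200.0]
orientation: [[-0.747, 0.665, 0.0], [0.665, 0.747, -0.002], [-0.001, -0.001, -1.0]]
wrist_force: [0.4, 0.7, 0.5]
width: 85.7
```

```bash
python3 -c "
from h import *
goto([381,-267.5,19],138.7)
f=snap('top','t12')
def crop(tag,x0,y0,x1,y1,k,n): cv2.imwrite('pics/'+n+'.png',cv2.resize(cv2.convertScaleAbs(cv2.imread('pics/'+tag+'.png')[y0:y1,x0:x1],alpha=1.5),None,fx=k,fy=k,interpolation=2))
crop('t12',195,145,285,245,6,'b1')
"
```

```text
t 11.5 pos [ 381.  -268.8  200. ] yaw 138.3 q [ 1.08  0.42 -0.75  2.03  0.39  0.84  0.95] F [0.4 0.7 0.5] w 85.7
turn [-0.05  0.08 -0.4 ] shift [  1.1   1.2 181. ]
```

View pics/b1.png

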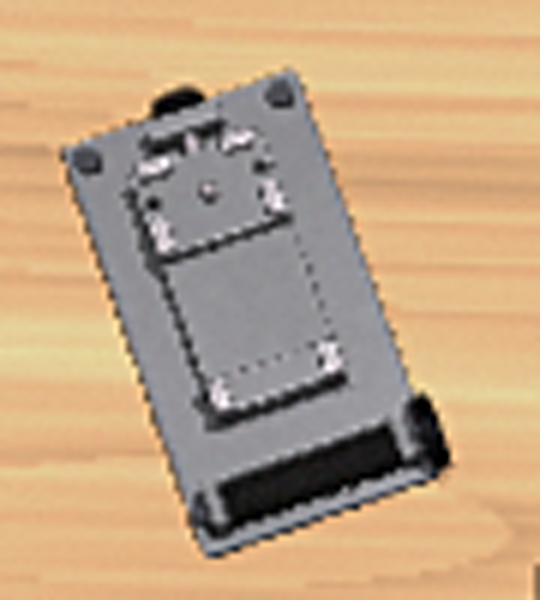

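```bash
cat > cut.py <<'E'
from h import *
T=load('t12');S=load('s11'); np.set_printoptions(precision=2,suppress=True)
c=lambda u,v:cr(u,v,6,195,145); d=lambda u,v:cr(u,v,8,275,180)
o=[(T,c(62,150),(110,65,12)),(T,c(205,555),(-120,65,0)),(T,c(209,191),(50,0,62)),
(T,c(220,393),(-52,30,60)),(T,c(331,355),(-52,-30,60)),(T,c(162,232),(36,30,60)),(T,c(273,197),(36,-30,60))]
p,r=fit(o,[536,52,.38]); print('T',p,np.degrees(p[2]));print(r)
s=[(S,d(545,345),(50,0,62)),(S,d(682,595),(110,-65,0)),(S,d(268,260),(-52,30,60)),(S,d(240,343),(-52,-30,60)),(S,d(512,298),(36,30,60)),(S,d(490,380),(36,-30,60))]
p,r=fit(s,[536,52,.38]); print('S',p,np.degrees(p[2]));print(r)
p,r=fit(s+o,[536,52,.38]); print('B',p,np.degrees(p[2]))
co,si=np.cos(p[2]),np.sin(p[2]); print('bed',p[0]-9*co,p[1]-9*si)
E
python3 cut.py
```

```text
T [536.04  53.44   0.37] 21.239054108443334
[[-0.2  -0.61]
 [ 0.18  0.96]
 [-0.05 -0.55]
 [-0.23  0.35]
 [ 0.15  0.08]
 [-0.05  0.25]
 [ 0.2  -0.39]]
S [535.65  55.32   0.37] 21.078419303837983
[[-0.37 -1.2 ]
 [-0.07  2.05]
 [ 0.06 -0.42]
 [ 0.21  0.68]
 [-0.16 -1.18]
 [ 0.32  0.33]]
B [536.15  53.76   0.37] 21.23720101390061
bed 527.756294985414 50.499416394816585
```

>>> apply_moves:
  rows: [0,0,-0.4,1,1,45,1,0,0,-0.4,1,1,90,1,0,0,-0.4,1,1,130,1,0,0,-0.4,1,1,145,1,0,0,-0.4,1,1,150,1]

```text
time_s: 12.05
eef_pos: [381.9, -262.9, 49.3]
orientation: [[-0.755, 0.656, -0.002], [0.656, 0.755, 0.001], [0.002, -0.0, -1.0]]
wrist_force: [0.1, 0.3, 1.2]
width: 85.1
```

```bash
python3 -c "
from h import *
goto([381,-267.5,19],138.7)
f=snap('scene','s13')
def crop(tag,x0,y0,x1,y1,k,n): cv2.imwrite('pics/'+n+'.png',cv2.resize(cv2.convertScaleAbs(cv2.imread('pics/'+tag+'.png')[y0:y1,x0:x1],alpha=1.5),None,fx=k,fy=k,interpolation=2))
crop('s13',160,200,280,320,5,'b2')
"
```

```text
t 12.05 pos [ 381.9 -262.9   49.3] yaw 139.03 q [ 0.89  0.67 -0.54  2.13  0.69  0.52  0.68] F [0.1 0.3 1.2] w 85.1
turn [-0.01 -0.13  0.33] shift [-2.4 -4.  30.3]
```

View pics/b2.png

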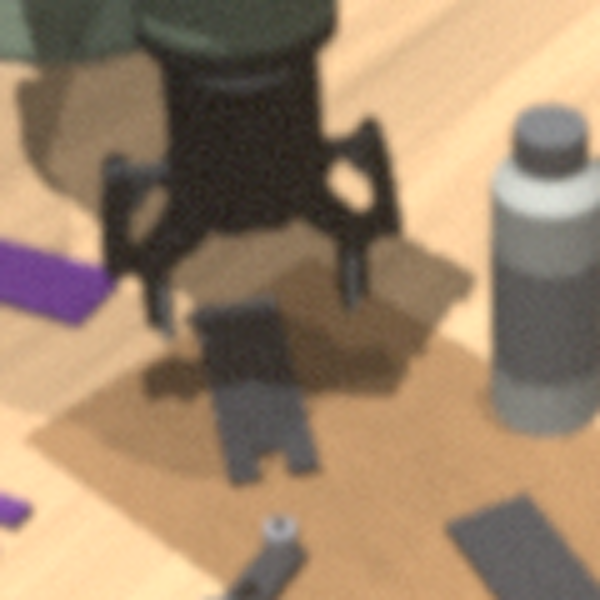

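>>> apply_moves:
  rows: [0,0,0.3,-2,-4,8,1,0,0,0.3,-2,-4,15,1,0,0,0.3,-2,-4,15,1]

```text
time_s: 12.4
eef_pos: [380.8, -268.6, 35.2]
orientation: [[-0.75, 0.661, 0.0], [0.661, 0.75, -0.0], [-0.0, -0.0, -1.0]]
wrist_force: [0.6, -0.4, 0.3]
width: 85.1
```

```bash
python3 -c "
from h import *
goto([381,-267.5,19],138.7)"
```

```text
t 12.4 pos [ 380.8 -268.6   35.2] yaw 138.62 q [ 0.87  0.69 -0.51  2.13  0.72  0.49  0.66] F [ 0.6 -0.4  0.3] w 85.1
turn [-0.01  0.01 -0.08] shift [ 0.5  1.  16.2]
```

>>> apply_moves:
  rows: [0,0,0,0.5,1,4,0.64,0,0,0,0.5,1,8,0.64,0,0,0,0.5,1,12,0.64,0,0,0,0.5,1,14,0.64,0,0,0,0.5,1,15,0.64]

```text
time_s: 12.9
eef_pos: [381.1, -267.2, 20.1]
orientation: [[-0.751, 0.66, -0.0], [0.66, 0.751, 0.0], [0.0, -0.0, -1.0]]
wrist_force: [0.1, -0.7, 0.3]
width: 54.6
```

```bash
python3 -c "
from h import *
goto([381,-267.5,15],138.7)
f=snap('scene','s14')
def crop(tag,x0,y0,x1,y1,k,n): cv2.imwrite('pics/'+n+'.png',cv2.resize(cv2.convertScaleAbs(cv2.imread('pics/'+tag+'.png')[y0:y1,x0:x1],alpha=1.5),None,fx=k,fy=k,interpolation=2))
crop('s14',170,220,250,300,7.5,'b3')
"
```

```text
t 12.9 pos [ 381.1 -267.2   20.1] yaw 138.67 q [ 0.85  0.72 -0.48  2.13  0.75  0.46  0.63] F [ 0.1 -0.7  0.3] w 54.6
turn [-0.01 -0.02 -0.03] shift [-0.2 -0.3  5.1]
```

View pics/b3.png

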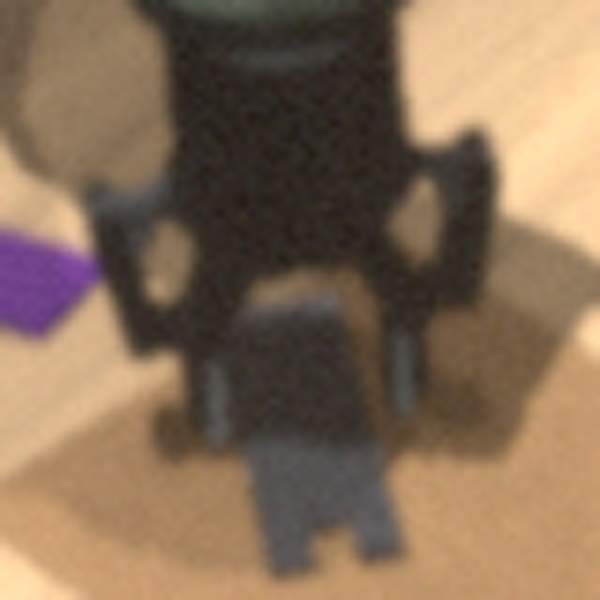

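The blade lies between the fingers, at crop (215,420) and (405,380). I'll feel downward for the bench.

>>> apply_moves:
  rows: [0,0,0,0,0,2,0.62,0,0,0,0,0,4,0.62,0,0,0,0,0,5,0.62]

```text
time_s: 13.25
eef_pos: [381.1, -267.2, 15.1]
orientation: [[-0.751, 0.661, -0.0], [0.661, 0.751, 0.0], [0.0, -0.0, -1.0]]
wrist_force: [0.2, -0.2, 0.2]
width: 52.7
```

>>> apply_moves:
  rows: [0,0,0,0,0,1,0.62,0,0,0,0,0,2,0.62]

```text
time_s: 13.45
eef_pos: [381.2, -267.2, 13.3]
orientation: [[-0.751, 0.661, 0.0], [0.661, 0.751, -0.0], [-0.0, -0.0, -1.0]]
wrist_force: [-6.3, 3.0, 32.8]
width: 53.0
```

>>> apply_moves:
  rows: [0,0,0,0,0,1,0.62,0,0,0,0,0,1,0.62]

```text
time_s: 13.65
eef_pos: [381.2, -267.3, 13.3]
orientation: [[-0.751, 0.66, 0.0], [0.66, 0.751, -0.001], [-0.001, -0.001, -1.0]]
wrist_force: [-7.3, 5.1, 36.6]
width: 53.3
```

>>> apply_moves:
  rows: [0,0,0,0,0,-2.5,0.62,0,0,0,0,0,-2.5,0.4,0,0,0,0,0,-2.5,0.3,0,0,0,0,0,-2.5,0.2,0,0,0,0,0,-2.5,0]

```text
time_s: 14.15
eef_pos: [381.3, -267.4, 15.5]
orientation: [[-0.751, 0.661, 0.0], [0.661, 0.751, -0.001], [-0.001, -0.0, -1.0]]
wrist_force: [-5.1, 2.5, 29.1]
width: 43.3
```

>>> apply_moves:
  rows: [0,0,0,0,0,0,0,0,0,0,0,0,0,0,0,0,0,0,0,0,0]

```text
time_s: 14.45
eef_pos: [381.3, -267.4, 15.5]
orientation: [[-0.751, 0.661, 0.0], [0.661, 0.751, -0.001], [-0.001, -0.0, -1.0]]
wrist_force: [-5.2, 2.2, 28.4]
width: 43.4
```

>>> apply_moves:
  rows: [0,0,0,0,0,-3,0,0,0,0,0,0,-7,0,0,0,0,0,0,-11,0,0,0,0,0,0,-15,0,0,0,0,0,0,-18,0]

```text
time_s: 14.95
eef_pos: [381.2, -267.3, 33.1]
orientation: [[-0.751, 0.661, 0.0], [0.661, 0.751, -0.0], [-0.0, 0.0, -1.0]]
wrist_force: [-0.1, -0.5, -2.6]
width: 42.4
```

```bash
python3 -c "
from h import *
goto([381,-267.5,230],138.7)
f=snap('scene','s15')
def crop(tag,x0,y0,x1,y1,k,n): cv2.imwrite('pics/'+n+'.png',cv2.resize(cv2.convertScaleAbs(cv2.imread('pics/'+tag+'.png')[y0:y1,x0:x1],alpha=1.5),None,fx=k,fy=k,interpolation=2))
crop('s15',170,210,250,310,6,'b4')
"
```

```text
t 14.95 pos [ 381.2 -267.3   33.1] yaw 138.65 q [ 0.87  0.7  -0.51  2.13  0.72  0.49  0.66] F [-0.1 -0.5 -2.6] w 42.4
turn [ 0.01  0.01 -0.05] shift [  -0.    -0.3 -196.9]
```

View pics/b4.png

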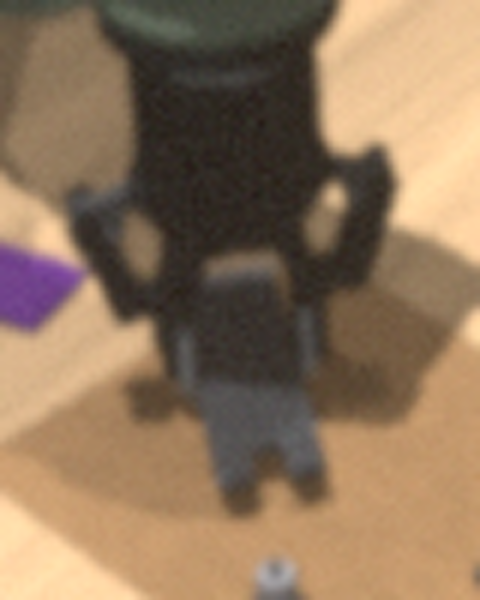

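The blade is held and level, and the force change suggests about 0.27 kg. I'll raise it to a safe height.

>>> apply_moves:
  rows: [0,0,0,0,0,-40,0,0,0,0,0,0,-80,0,0,0,0,0,0,-120,0,0,0,0,0,0,-160,0,0,0,0,0,0,-195,0]

```text
time_s: 15.5
eef_pos: [381.0, -267.1, 229.7]
orientation: [[-0.751, 0.66, 0.0], [0.66, 0.751, -0.0], [-0.0, 0.0, -1.0]]
wrist_force: [0.4, -0.9, -2.3]
width: 42.9
```

```bash
python3 -c "
from h import *
goto([527.8,50.5,200],201.2)"
```

```text
t 15.5 pos [ 381.  -267.1  229.7] yaw 138.67 q [ 1.12  0.38 -0.8   2.    0.35  0.9   0.99] F [ 0.4 -0.9 -2.3] w 42.9
turn [-1.000e-02  2.000e-02 -6.253e+01] shift [ 99.5 335.4  29.7]
```

>>> apply_moves:
  rows: [0,0,-6,7,25,0,0,0,0,-12,17,59,0,0,0,0,-19,28,95,0,0,0,0,-25,39,131,0,0,0,0,-31,50,167,0,0]

```text
time_s: 16.0
eef_pos: [454.1, -107.6, 227.9]
orientation: [[-0.984, 0.176, -0.0], [0.176, 0.984, -0.0], [-0.0, -0.0, -1.0]]
wrist_force: [0.5, -0.1, -1.9]
width: 42.5
```

```bash
python3 -c "
from h import *
goto([527.8,50.5,200],201.2)"
```

```text
t 16.0 pos [ 454.1 -107.6  227.9] yaw 169.88 q [ 0.85  0.43 -0.95  1.99  0.44  0.94  1.07] F [ 0.5 -0.1 -1.9] w 42.5
turn [-2.000e-02 -0.000e+00 -3.132e+01] shift [-44.8 168.6  27.8]
```

>>> apply_moves:
  rows: [0,0,-6,-9,35,0,0,0,0,-12,-18,70,0,0,0,0,-19,-27,105,0,0,0,0,-26,-37,140,10,0,0,0,-31.3,-45,168,25,0]

```text
time_s: 16.5
eef_pos: [529.2, 50.3, 202.9]
orientation: [[-0.932, -0.363, 0.001], [-0.363, 0.932, 0.0], [-0.001, -0.0, -1.0]]
wrist_force: [0.8, -0.7, -2.2]
width: 42.3
```

```bash
python3 -c "
from h import *
goto([527.8,50.5,95],201.2)"
```

```text
t 16.5 pos [529.2  50.3 202.9] yaw -158.74 q [ 0.51  0.62 -1.02  1.86  0.62  1.02  1.18] F [ 0.8 -0.7 -2.2] w 42.3
turn [-0.01  0.08  0.06] shift [  1.4   0.7 107.9]
```

>>> apply_moves:
  rows: [0,0,0,1.4,0.7,30,0,0,0,0,1.4,0.7,60,0,0,0,0,1.4,0.7,85,0,0,0,0,1.4,0.7,103,0,0,0,0,1.4,0.7,108,0]

```text
time_s: 17.0
eef_pos: [525.8, 48.4, 93.1]
orientation: [[-0.934, -0.358, -0.003], [-0.358, 0.934, -0.0], [0.002, 0.001, -1.0]]
wrist_force: [0.5, -0.3, -2.5]
width: 42.7
```

>>> apply_moves:
  rows: [0,0,0,0,0,0,0,0,0,0,0,0,0,0]

```text
time_s: 17.2
eef_pos: [527.2, 48.6, 95.6]
orientation: [[-0.934, -0.358, 0.001], [-0.358, 0.934, 0.0], [-0.001, -0.0, -1.0]]
wrist_force: [0.3, -0.1, -2.1]
width: 42.6
```

```bash
python3 -c "
from h import *
goto([527.8,50.5,90],201.2)
for n in('scene','top'): snap(n,n[0]+'16')
def crop(tag,x0,y0,x1,y1,k,n): cv2.imwrite('pics/'+n+'.png',cv2.resize(cv2.convertScaleAbs(cv2.imread('pics/'+tag+'.png')[y0:y1,x0:x1],alpha=1.8),None,fx=k,fy=k,interpolation=2))
crop('s16',275,175,375,260,8,'d1'); crop('t16',195,145,285,245,6,'d2')
"
```

```text
t 17.2 pos [527.2  48.6  95.6] yaw -159.05 q [ 0.42  0.75 -0.89  1.94  0.79  0.84  1.03] F [ 0.3 -0.1 -2.1] w 42.6
turn [-0.01  0.05 -0.25] shift [-1.3  1.5  5.6]
```

View pics/d1.png

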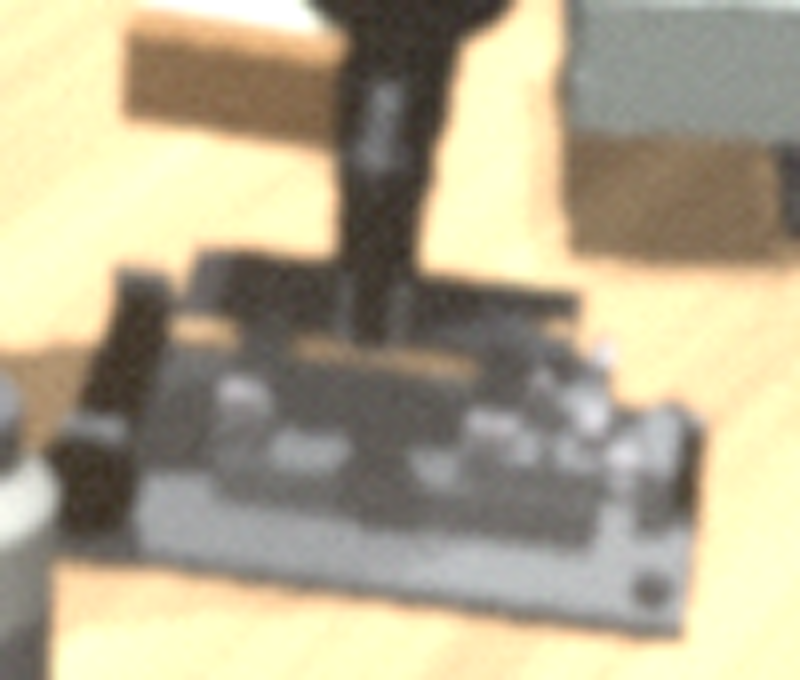

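View pics/d2.png

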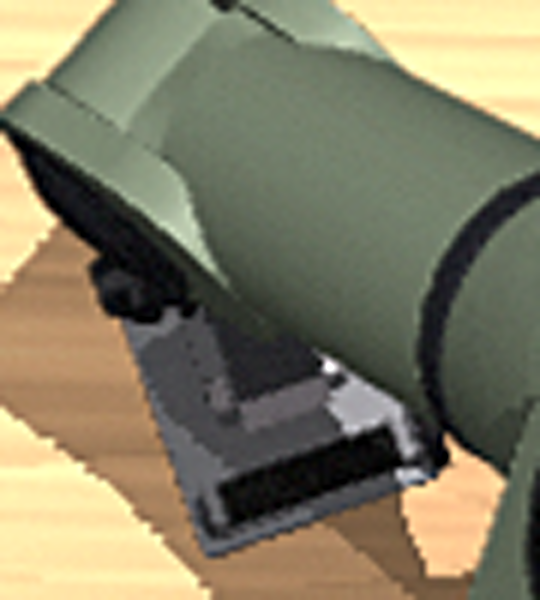

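```bash
cat > chk.py <<'E'
import sys
from h import *
def blade(p,yaw,tag,k,x0,y0,zs=(0,6)):
    f=load(tag); a=np.radians(yaw); c,s=np.cos(a),np.sin(a)
    for n,x,y in(('bevel+y',-70,22.5),('bevel-y',-70,-22.5),('notch+y',70,22.5),('notch-y',70,-22.5)):
        print(n,[np.round((proj(f,[p[0]+c*x-s*y,p[1]+s*x+c*y,p[2]+z])-[x0,y0]+.5)*k-.5).tolist() for z in zs])
E
python3 -c "
from chk import *
P=(527.2,48.6,80.1)
blade(P,20.95,'s16',8,275,175);blade(P,20.95,'t16',6,195,145)"
```

```text
bevel+y [[189.0, 255.0], [190.0, 241.0]]
bevel-y [[167.0, 323.0], [167.0, 309.0]]
notch+y [[580.0, 307.0], [581.0, 293.0]]
notch-y [[568.0, 377.0], [569.0, 363.0]]
bevel+y [[250.0, 435.0], [249.0, 432.0]]
bevel-y [[337.0, 405.0], [336.0, 403.0]]
notch+y [[160.0, 174.0], [159.0, 171.0]]
notch-y [[245.0, 145.0], [244.0, 142.0]]
```

```bash
python3 -c "
from h import *
def crop(tag,x0,y0,x1,y1,k,n): cv2.imwrite('pics/'+n+'.png',cv2.resize(cv2.convertScaleAbs(cv2.imread('pics/'+tag+'.png')[y0:y1,x0:x1],alpha=1.8),None,fx=k,fy=k,interpolation=2))
crop('s16',290,195,355,235,12,'e1'); crop('t16',220,190,260,220,16,'e2')
from chk import *
P=(527.2,48.6,80.1)
blade(P,20.95,'s16',12,290,195);blade(P,20.95,'t16',16,220,190)
"
```

```text
bevel+y [[104.0, 143.0], [105.0, 122.0]]
bevel-y [[70.0, 245.0], [71.0, 224.0]]
notch+y [[690.0, 221.0], [692.0, 199.0]]
notch-y [[672.0, 326.0], [674.0, 305.0]]
bevel+y [[268.0, 440.0], [266.0, 434.0]]
bevel-y [[498.0, 360.0], [497.0, 354.0]]
notch+y [[27.0, -255.0], [24.0, -263.0]]
notch-y [[255.0, -333.0], [252.0, -341.0]]
```

View pics/e1.png

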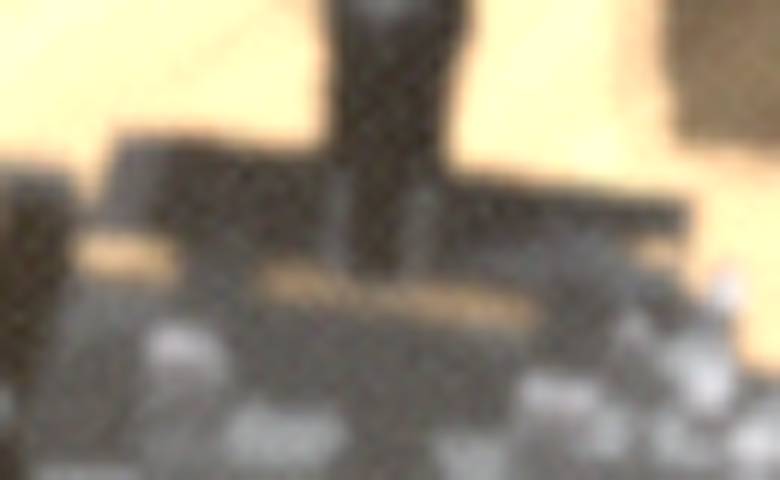

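View pics/e2.png

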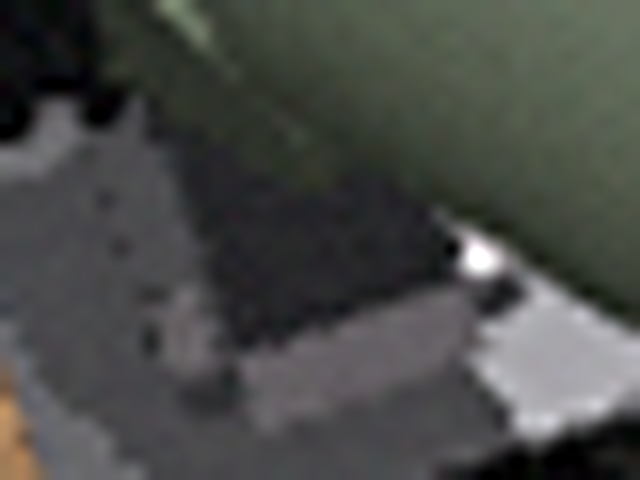

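```bash
python3 -c "
from h import *
def incut(p,P): 
    c,s=np.cos(p[2]),np.sin(p[2]); d=np.array(P[:2])-p[:2]; return np.round([c*d[0]+s*d[1],-s*d[0]+c*d[1]],1)
f=load('t16'); pT=[536.04,53.44,np.radians(21.24)]
for u,v in((258,428),(483,362)):
  r=ray(f,*cr(u,v,16,220,190),80.6); print('T',r[:2],incut(pT,r))
# bevel back line corners z=86
for u,v in((225,350),(460,290)):
  r=ray(f,*cr(u,v,16,220,190),86.1); print('T bevel back',incut(pT,r))
f=load('s16'); pS=[535.65,55.32,np.radians(21.08)]
for u,v,z in((112,140,80.6),(92,228,80.6),(690,200,86.1)):
  r=ray(f,*cr(u,v,12,290,195),z); print('S',r[:2],incut(pS,r))
print('tcp',incut([536.15,53.76,np.radians(21.24)],[527.2,48.6]))
"
```

```text
T [455.8071286   46.50906943] [-77.3  22.6]
T [469.30953195   5.38751502] [-79.6 -20.6]
T bevel back [-62.5  23.5]
T bevel back [-66.4 -21. ]
S [454.95699343  46.32895876] [-78.5  20.6]
S [470.69930786  11.01674819] [-76.5 -18. ]
S [584.18583178  94.09528314] [59.2 18.7]
tcp [-10.2  -1.6]
```

```bash
cat > ov.py <<'E'
from h import *
def box(x0,x1,y0,y1,z0,z1):
    v=[(x,y,z) for x in(x0,x1) for y in(y0,y1) for z in(z0,z1)]
    return [(v[i],v[j]) for i in range(8) for j in range(i) if sum(a!=b for a,b in zip(v[i],v[j]))==1]
W=box(-120,110,-65,65,0,12)
for sg in(1,-1):
    for a,b in((-60,-44),(27,45)):
        lo,hi=sorted((25*sg,35*sg)); W+=box(a,b,lo,hi,50,60)
W+=[((50,0,50),(50,0,62))]
def over(img,f,p,k,x0,y0,w,h,col,lines=W):
    def q(X):
        c,s=np.cos(p[2]),np.sin(p[2]); r=proj(f,[p[0]+c*X[0]-s*X[1],p[1]+s*X[0]+c*X[1],X[2]]); return (r-[x0,y0]+.5)*k-.5
    for a,b in lines: cv2.line(img,tuple(np.int32(np.round(q(a)*16))),tuple(np.int32(np.round(q(b)*16))),col,1,cv2.LINE_AA,4)
def make(tags,k,x0,y0,w,h,ps,out):
    im=np.mean([load(t)['image'][y0:y0+h,x0:x0+w].astype(float) for t in tags],0)
    im=np.clip(im*1.8,0,255).astype(np.uint8)[:,:,::-1]; im=cv2.resize(im,None,fx=k,fy=k,interpolation=2).copy(); f=load(tags[0])
    for p,c in ps: over(im,f,p,k,x0,y0,w,h,c)
    cv2.imwrite(out,im)
if __name__=='__main__':
    pT=[536.04,53.44,np.radians(21.24)]; 
    make(['s11','s13','s14','s15'],8,275,195,100,70,[(pT,(0,255,0))],'pics/o1.png')
    make(['t12'],7,198,148,85,85,[(pT,(0,255,0))],'pics/o2.png')
E
python3 ov.py
```

```text
(no output)
```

View pics/o1.png

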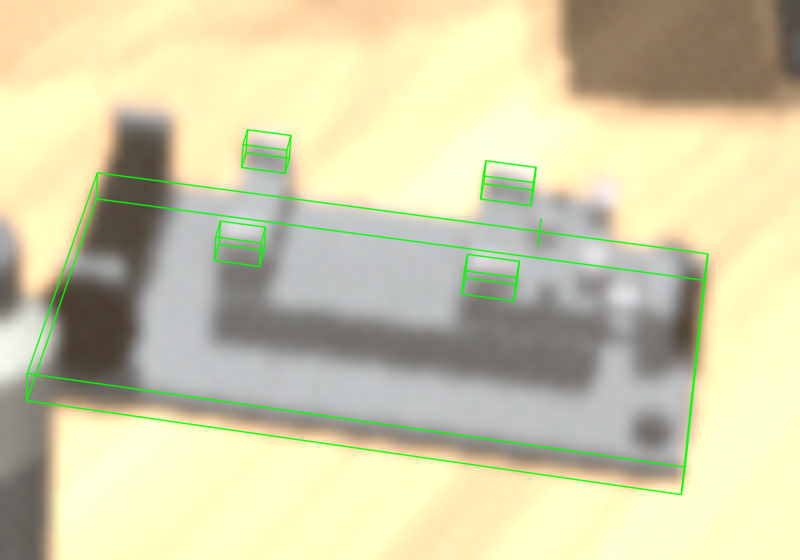

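View pics/o2.png

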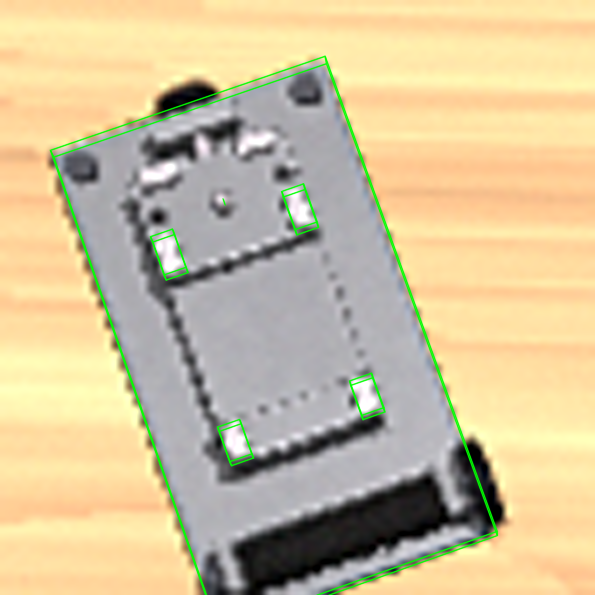

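The cutter pose from the top view overlays the guides cleanly. The estimates of where the blade sits relative to the bed agree within about ±1.5 mm. I'll lower it to just above the pin and compare again.

>>> apply_moves:
  rows: [0,0,-0.25,-0.8,0,4,0,0,0,-0.25,-0.8,0,8,0,0,0,-0.25,-0.8,0,11,0,0,0,-0.25,-0.8,0,13,0,0,0,-0.25,-0.8,0,13,0]

```text
time_s: 17.8
eef_pos: [527.4, 48.8, 81.5]
orientation: [[-0.932, -0.362, -0.001], [-0.362, 0.932, 0.0], [0.0, 0.0, -1.0]]
wrist_force: [-0.1, 0.7, -1.9]
width: 43.0
```

```bash
python3 -c "
from h import *
goto([527.8,50.5,80],201.2)
for n in('scene','top'): snap(n,n[0]+'17')
snap('scene','s17b')
s=bot.read_state(); p=s['eef_pos']; yaw=np.degrees(np.arctan2(s['orientation'][1,0],s['orientation'][0,0]))+180
import ov
bl=ov.box(-70,70,-22.5,22.5,p[2]-15.5,p[2]-9.5)
pT=[536.04,53.44,np.radians(21.24)]; pB=[p[0],p[1],np.radians(yaw)]
for tags,k,x0,y0,w,h,o in ((['s17','s17b'],11,285,192,70,50,'o3'),(['t17'],12,215,180,50,45,'o4')):
    im=np.mean([load(t)['image'][y0:y0+h,x0:x0+w].astype(float) for t in tags],0)
    im=np.clip(im*2,0,255).astype(np.uint8)[:,:,::-1]; im=cv2.resize(im,None,fx=k,fy=k,interpolation=2).copy()
    cv2.imwrite('pics/'+o+'r.png',im)
    ov.over(im,load(tags[0]),pT,k,x0,y0,w,h,(0,255,0)); ov.over(im,load(tags[0]),pB,k,x0,y0,w,h,(0,0,255),bl)
    cv2.imwrite('pics/'+o+'.png',im)
"
```

```text
t 17.8 pos [527.4  48.8  81.5] yaw -158.79 q [ 0.41  0.77 -0.87  1.94  0.82  0.82  1.02] F [-0.1  0.7 -1.9] w 43.0
turn [ 0.01 -0.03  0.01] shift [-1.   1.4  1.5]
```

View pics/o3.png

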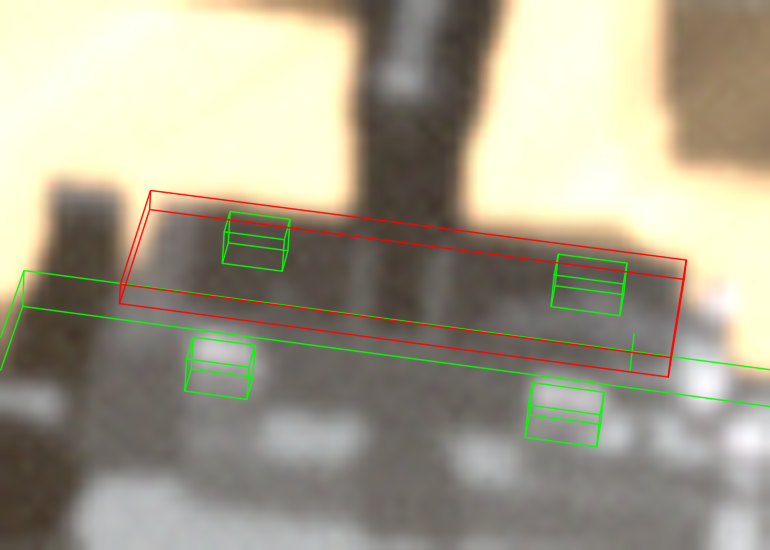

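View pics/o4.png

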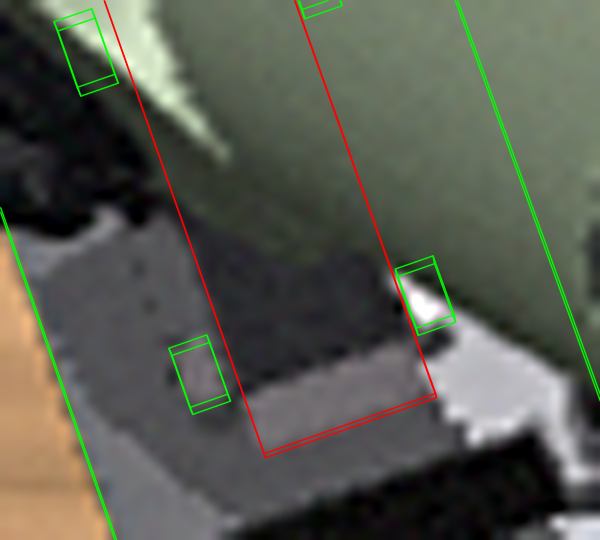

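View pics/o3r.png

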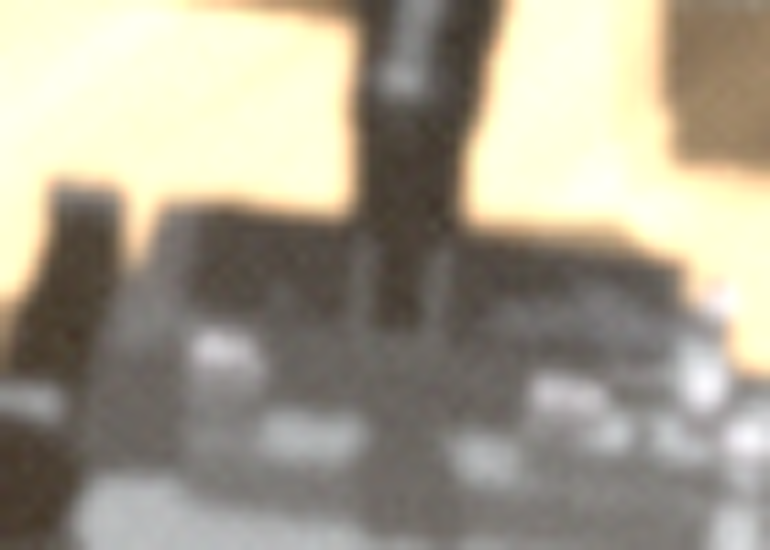

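```bash
python3 -c "
from h import *
from scipy.ndimage import map_coordinates
f=load('t17'); g=f['image'].astype(float).mean(2); p=[536.04,53.44,np.radians(21.24)]; c,s=np.cos(p[2]),np.sin(p[2])
def samp(x,y,z):
    q=proj(f,[p[0]+c*x-s*y,p[1]+s*x+c*y,z]); return map_coordinates(g,[[q[1]],[q[0]]],order=1)[0]
ys=np.arange(-32,33,1.)
for z in(72,66):
  for lo,hi in((-76,-69),(-64,-60)):
    pr=[np.mean([samp(x,y,z) for x in np.arange(lo,hi,1)]) for y in ys]
    print(z,lo,hi); print('  '.join(f'{int(y)}:{v:.0f}' for y,v in zip(ys,pr)))
xs=np.arange(-90,-55,1.)
print('x profile z66'); print('  '.join(f'{int(x)}:{np.mean([samp(x,y,66.5) for y in np.arange(-14,16,2)]):.0f}' for x in xs))
"
```

```text
72 -76 -69
-32:90  -31:88  -30:87  -29:83  -28:80  -27:79  -26:79  -25:78  -24:76  -23:72  -22:63  -21:55  -20:52  -19:52  -18:53  -17:53  -16:53  -15:53  -14:53  -13:54  -12:54  -11:54  -10:55  -9:55  -8:56  -7:55  -6:55  -5:55  -4:55  -3:55  -2:55  -1:55  0:55  1:55  2:55  3:55  4:56  5:56  6:56  7:56  8:55  9:55  10:55  11:55  12:55  13:55  14:55  15:56  16:56  17:56  18:56  19:56  20:56  21:53  22:49  23:44  24:40  25:38  26:37  27:38  28:38  29:38  30:38  31:39  32:39
72 -64 -60
-32:82  -31:77  -30:74  -29:79  -28:84  -27:81  -26:65  -25:50  -24:40  -23:33  -22:28  -21:24  -20:24  -19:25  -18:27  -17:28  -16:26  -15:24  -14:25  -13:25  -12:26  -11:25  -10:27  -9:29  -8:30  -7:28  -6:25  -5:23  -4:24  -3:25  -2:25  -1:26  0:29  1:30  2:30  3:28  4:26  5:27  6:28  7:28  8:27  9:27  10:26  11:25  12:25  13:24  14:25  15:27  16:28  17:28  18:27  19:25  20:23  21:25  22:27  23:28  24:30  25:35  26:39  27:41  28:42  29:44  30:44  31:43  32:42
66 -76 -69
-32:93  -31:92  -30:92  -29:89  -28:87  -27:87  -26:87  -25:85  -24:82  -23:73  -22:63  -21:55  -20:52  -19:52  -18:52  -17:52  -16:5
[... 404 characters left out ...]
:42  -24:37  -23:34  -22:31  -21:29  -20:30  -19:32  -18:34  -17:35  -16:34  -15:33  -14:34  -13:34  -12:33  -11:31  -10:33  -9:35  -8:37  -7:35  -6:34  -5:33  -4:35  -3:34  -2:33  -1:32  0:34  1:36  2:37  3:36  4:35  5:36  6:36  7:35  8:33  9:33  10:32  11:33  12:33  13:34  14:36  15:37  16:37  17:35  18:33  19:31  20:29  21:30  22:31  23:29  24:27  25:30  26:33  27:36  28:37  29:38  30:39  31:38  32:37
x profile z66
-90:43  -89:42  -88:42  -87:41  -86:41  -85:41  -84:41  -83:41  -82:40  -81:41  -80:42  -79:45  -78:48  -77:51  -76:54  -75:55  -74:56  -73:55  -72:55  -71:55  -70:55  -69:55  -68:55  -67:55  -66:55  -65:52  -64:47  -63:37  -62:28  -61:22  -60:20  -59:20  -58:20  -57:21  -56:21
```

The top view puts the blade at x -8.3, y +0.1 in the cutter frame, against a target of -9, 0. The scene view puts it slightly on the other side. Lowering in small steps with a 0.4 mm nudge, watching the force.

>>> apply_moves:
  rows: [0,0,0,0,0.4,2,0,0,0,0,0,0.4,4,0,0,0,0,0,0.4,5,0]

```text
time_s: 18.25
eef_pos: [527.3, 49.1, 76.6]
orientation: [[-0.932, -0.362, -0.0], [-0.362, 0.932, -0.0], [0.0, 0.0, -1.0]]
wrist_force: [0.3, -1.5, -2.3]
width: 42.7
```

>>> apply_moves:
  rows: [0,0,0,0,0,1,0,0,0,0,0,0,2,0]

```text
time_s: 18.45
eef_pos: [527.4, 49.1, 74.7]
orientation: [[-0.932, -0.362, -0.0], [-0.362, 0.932, 0.0], [0.0, 0.0, -1.0]]
wrist_force: [0.1, 0.4, -2.7]
width: 42.5
```

```bash
python3 -c "
from h import *
goto([527.8,50.5,66],201.2); print(bot.read_state()['wrist_torque'])"
```

```text
t 18.45 pos [527.4  49.1  74.7] yaw -158.8 q [ 0.4   0.78 -0.86  1.95  0.83  0.81  1.01] F [ 0.1  0.4 -2.7] w 42.5
turn [ 0. -0.  0.] shift [-0.9  1.1  8.7]
[-0.04304558  0.02241387  0.01364671]
```

Blade bottom is at about 59, below the pin tip and guide tops, with no contact. Continuing down.

>>> apply_moves:
  rows: [0,0,0,0,0,1.5,0,0,0,0,0,0,3,0,0,0,0,0,0,4,0]

```text
time_s: 18.75
eef_pos: [527.4, 49.2, 70.7]
orientation: [[-0.932, -0.362, -0.0], [-0.362, 0.932, 0.0], [0.0, 0.0, -1.0]]
wrist_force: [0.6, 0.8, -2.2]
width: 42.8
```

>>> apply_moves:
  rows: [0,0,0,0,0,1.5,0,0,0,0,0,0,3,0]

```text
time_s: 18.95
eef_pos: [527.4, 49.2, 67.7]
orientation: [[-0.932, -0.362, -0.0], [-0.362, 0.932, 0.0], [0.0, 0.0, -1.0]]
wrist_force: [0.3, 0.7, -2.4]
width: 42.8
```

```bash
python3 -c "
from h import *
goto([527.8,50.5,66],201.2); print(bot.read_state()['wrist_torque'])
snap('scene','s18'); 
f=load('s18'); im=np.clip(f['image'][192:242,285:355].astype(float)*2,0,255).astype(np.uint8)[:,:,::-1]; cv2.imwrite('pics/s18c.png',cv2.resize(im,None,fx=11,fy=11,interpolation=2))"
```

```text
t 18.95 pos [527.4  49.2  67.7] yaw -158.8 q [ 0.39  0.79 -0.85  1.95  0.84  0.8   1.  ] F [ 0.3  0.7 -2.4] w 42.8
turn [ 0. -0.  0.] shift [-0.9  1.1  1.7]
[-0.02323279 -0.03449125  0.0018326 ]
```

View pics/s18c.png

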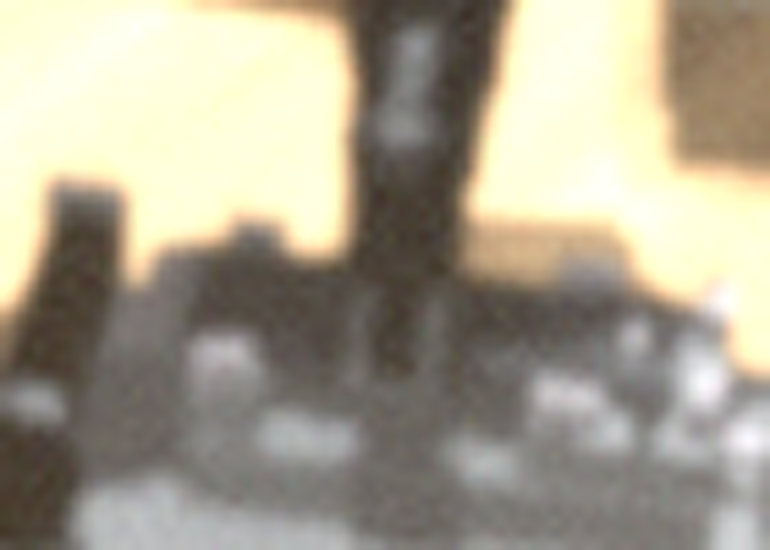

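The blade is between the guides, and the pin shows as a bright spot in the notch at (635,335). Lowering to contact.

>>> apply_moves:
  rows: [0,0,0,0,0,0.7,0,0,0,0,0,0,1.4,0]

```text
time_s: 19.2
eef_pos: [527.4, 49.2, 66.4]
orientation: [[-0.932, -0.362, 0.0], [-0.362, 0.932, -0.0], [-0.0, -0.0, -1.0]]
wrist_force: [0.1, 0.9, -1.6]
width: 42.9
```

>>> apply_moves:
  rows: [0,0,0,0,0,0.5,0,0,0,0,0,0,1,0]

```text
time_s: 19.4
eef_pos: [527.5, 49.2, 65.7]
orientation: [[-0.932, -0.362, 0.0], [-0.362, 0.932, -0.0], [-0.0, -0.0, -1.0]]
wrist_force: [-5.0, -1.8, 15.7]
width: 42.5
```

Contact at TCP z 65.7, against 65.5 expected for a seated blade. Release.

>>> apply_moves:
  rows: [0,0,0,0,0,0,0.56,0,0,0,0,0,0,0.6,0,0,0,0,0,0,0.65,0,0,0,0,0,0,0.65,0,0,0,0,0,0,0.65]

```text
time_s: 19.9
eef_pos: [527.4, 49.2, 65.4]
orientation: [[-0.932, -0.362, 0.0], [-0.362, 0.932, 0.0], [-0.0, 0.0, -1.0]]
wrist_force: [-0.2, 0.4, -0.6]
width: 55.7
```

```bash
python3 -c "
from h import *
goto([527.8,50.5,66],201.2)
snap('scene','s19'); 
f=load('s19'); im=np.clip(f['image'][192:242,285:355].astype(float)*2,0,255).astype(np.uint8)[:,:,::-1]; cv2.imwrite('pics/s19c.png',cv2.resize(im,None,fx=11,fy=11,interpolation=2))"
```

```text
t 19.9 pos [527.4  49.2  65.4] yaw -158.8 q [ 0.39  0.8  -0.85  1.95  0.85  0.8   1.  ] F [-0.2  0.4 -0.6] w 55.7
turn [0.   0.01 0.  ] shift [-0.8  1.1 -0.6]
```

View pics/s19c.png

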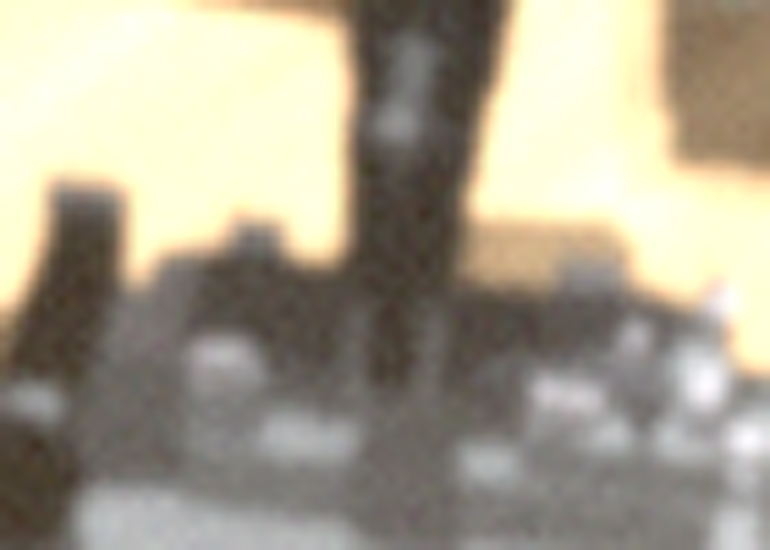

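Released, and the force is near zero. I'll rise straight up and back away towards −x, −y to clear the view.

>>> apply_moves:
  rows: [0,0,0,0,0,-6,0.66,0,0,0,0,0,-20,0.66,0,0,0,0,0,-50,0.66,0,0,0,0,0,-95,0.66,0,0,0,0,0,-140,0.66]

```text
time_s: 20.45
eef_pos: [526.8, 49.6, 207.8]
orientation: [[-0.932, -0.363, -0.001], [-0.363, 0.932, 0.0], [0.0, 0.001, -1.0]]
wrist_force: [-0.0, -0.8, 0.1]
width: 56.6
```

```bash
python3 -c "
from h import *
goto([400,-250,240],180)"
```

```text
t 20.45 pos [526.8  49.6 207.8] yaw -158.73 q [ 0.52  0.61 -1.02  1.86  0.61  1.03  1.18] F [-0.  -0.8  0.1] w 56.6
turn [ 0.03 -0.03 21.27] shift [ 226.9 -233.1  -32.2]
```

>>> apply_moves:
  rows: [0,0,2,10,-10,-20,0.66,0,0,5,35,-36,-32,0.66,0,0,9,65,-67,-32,0.66,0,0,13,98,-101,-32,0.66,0,0,17,130,-134,-32,0.66]

```text
time_s: 20.95
eef_pos: [453.6, -124.1, 238.5]
orientation: [[-0.997, -0.071, 0.001], [-0.071, 0.997, -0.001], [-0.001, -0.001, -1.0]]
wrist_force: [1.3, -0.7, -0.8]
width: 55.9
```

>>> apply_moves:
  rows: [0,0,0,20,-25,0,0.66,0,0,0,40,-50,0,0.66,0,0,0,60,-75,0,0.66,0,0,0,60,-75,0,0.66]

```text
time_s: 21.35
eef_pos: [398.1, -204.9, 237.9]
orientation: [[-0.998, -0.069, -0.001], [-0.069, 0.998, -0.001], [0.001, -0.001, -1.0]]
wrist_force: [0.4, -0.2, -1.0]
width: 56.1
```

```bash
python3 -c "
from h import *
goto([400,-250,240],180)
for n in('scene','top'): snap(n,n[0]+'20')
import ov
pT=[536.04,53.44,np.radians(21.24)]
ov.make(['s20'],8,275,120,100,130,[],'pics/f1.png'); im=cv2.imread('pics/f1.png'); cv2.imwrite('pics/f1.png',cv2.resize(im,None,fx=.57,fy=.57))
ov.make(['s20'],9,280,190,85,60,[],'pics/f1b.png')
ov.make(['t20'],7,198,148,85,85,[],'pics/f2.png')
"
```

```text
t 21.35 pos [ 398.1 -204.9  237.9] yaw -176.06 q [ 1.17  0.41 -1.05  2.02  0.44  0.95  1.54] F [ 0.4 -0.2 -1. ] w 56.1
turn [-0.08 -0.07  3.94] shift [  1.2 -45.1  -2. ]
```

View pics/s20.png

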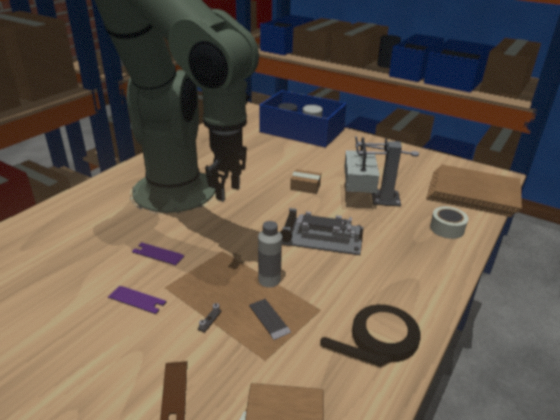

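View pics/f2.png

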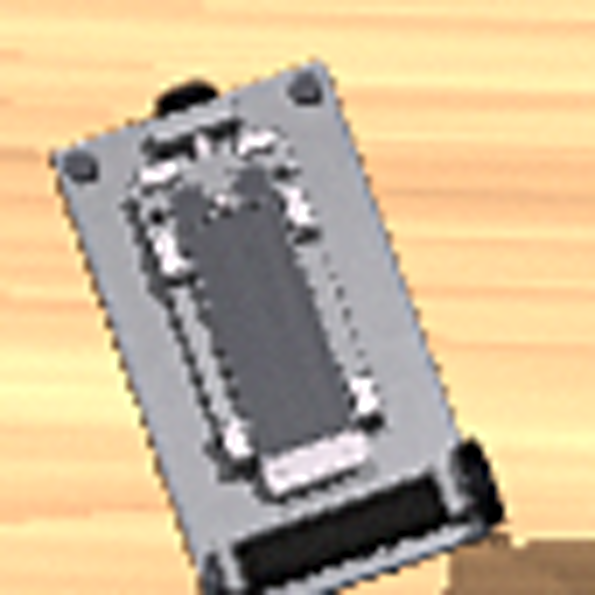

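View pics/f1b.png

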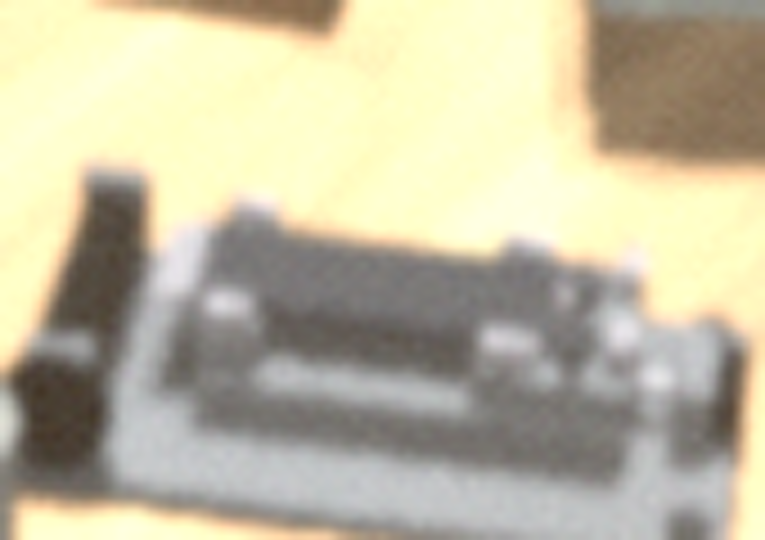

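View pics/t20.png

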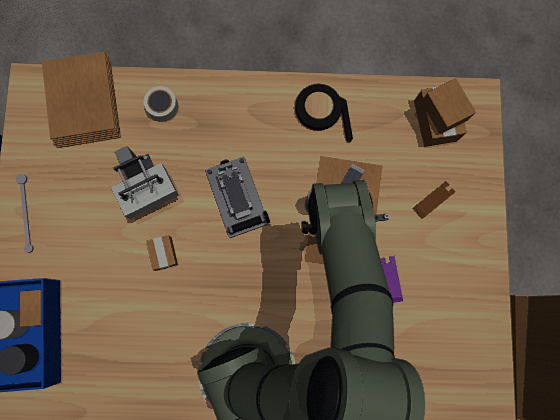

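The blade sits flat between the guides with the pin in its notch at (222,205), bevel at the front over the roller. The guard hangs on both prongs. I'll do a numeric check of the seating along x and y.

```bash
python3 -c "
from h import *
from scipy.ndimage import map_coordinates
f=load('t20'); g=f['image'].astype(float).mean(2); p=[536.04,53.44,np.radians(21.24)]; c,s=np.cos(p[2]),np.sin(p[2])
def samp(x,y,z):
    q=proj(f,[p[0]+c*x-s*y,p[1]+s*x+c*y,z]); return map_coordinates(g,[[q[1]],[q[0]]],order=1)[0]
def pr(name,vals,fn): print(name,' '.join(f'{int(v)}:{fn(v):.0f}' for v in vals))
pr('front x z51',np.arange(-90,-55,1),lambda x:np.mean([samp(x,y,51) for y in np.arange(-16,17,2)]))
pr('rear x z56 (|y|12..18)',np.arange(48,72,1),lambda x:np.mean([samp(x,y,56) for y in(-18,-16,-14,-12,12,14,16,18)]))
for lo,hi in((-35,-25),(5,20)):
  pr(f'y z56 x{lo}',np.arange(-30,31,1),lambda y:np.mean([samp(x,y,56) for x in range(lo,hi)]))
ox=load('top0')
for X in((477,-385,9),(584,-300,6)):pass
"
```

```text
front x z51 -90:99 -89:105 -88:105 -87:99 -86:91 -85:84 -84:74 -83:61 -82:48 -81:42 -80:48 -79:66 -78:88 -77:109 -76:124 -75:131 -74:132 -73:130 -72:128 -71:126 -70:126 -69:127 -68:128 -67:128 -66:127 -65:120 -64:108 -63:90 -62:72 -61:59 -60:53 -59:53 -58:55 -57:56 -56:57
rear x z56 (|y|12..18) 48:55 49:54 50:54 51:53 52:53 53:53 54:52 55:52 56:52 57:52 58:53 59:56 60:60 61:68 62:76 63:81 64:79 65:75 66:73 67:78 68:90 69:104 70:113 71:116
y z56 x-35 -30:98 -29:99 -28:100 -27:100 -26:99 -25:97 -24:92 -23:83 -22:72 -21:62 -20:56 -19:53 -18:53 -17:54 -16:56 -15:57 -14:58 -13:58 -12:58 -11:58 -10:58 -9:57 -8:56 -7:56 -6:56 -5:56 -4:56 -3:56 -2:56 -1:56 0:57 1:57 2:58 3:58 4:58 5:57 6:57 7:57 8:57 9:57 10:57 11:57 12:57 13:56 14:56 15:56 16:56 17:56 18:57 19:57 20:57 21:57 22:54 23:50 24:51 25:56 26:68 27:83 28:96 29:103 30:105
y z56 x5 -30:97 -29:98 -28:98 -27:98 -26:98 -25:96 -24:90 -23:81 -22:72 -21:65 -20:58 -19:54 -18:52 -17:53 -16:54 -15:55 -14:56 -13:57 -12:57 -11:57 -10:56 -9:55 -8:54 -7:54 -6:54 -5:55 -4:55 -3:55 -2:55 -1:56 0:56 1:56 2:56 3:56 4:56 5:56 6:56 7:55 8:55 9:55 10:54 11:54 12:54 13:54 14:54 15:54 16:54 17:55 18:56 19:57 20:59 21:61 22:60 23:56 24:53 25:54 26:61 27:74 28:88 29:98 30:102
```

The blade origin comes out at about x -8 to -9 and y 0, so it is seated. Handing in.

```bash
python3 -c "
from h import *
print(bot.job_done()); print(bot.read_state()['time_s'])"
```

```text
the job is handed in; nothing more can be done
None
the job is handed in; nothing more can be done
```

The guard is hanging on both prongs of the hook post, and the notched blade is seated in the cutter bed. I handed the job in at about 21.4 s of the 58 s allowed; it reports no verdict.

- **Guard:** I lifted it straight up by its bail and brought it in over the prongs. I lowered it to contact, let go and backed off. The last pictures show it hanging on both prongs, with the bar about 92 mm out from the post.
- **Blade:** I gripped it by its long sides and lowered it between the guides and over the pin. It touched down at the expected height (tool at 65.7 mm against 65.5 mm expected), and I let go.
- **Blade check:** The final top picture puts its origin at about x -8 to -9 mm and y 0, against a target of -9 and 0. The pin is in the notch, and the bevel is at the front over the roller.
- **Bystanders:** The arm ended clear of everything, and I never touched the bystanders. The last pictures show the can, carton and clamp bar where they started. I checked these by eye only, and the arm partly hid the plain blade in the top view.

**Disagreements:** Before lowering, the two cameras and the robot's own position disagreed by about 1.5–2.5 mm on where the blade was. I relied on the top view of the blade against the guides, and no side contact showed on the way down. In the scene camera, the drawn outline of the base plate was about 2 px off, although the guides matched.

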